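# Level a box of tins, fit its lid and lock it with the T-key

### The arm

A 7-joint arm with a two-finger parallel gripper is mounted at the origin on the work surface. World frame = base frame: x ahead of the robot, y to its left, z up, the work surface at z = 0. Lengths are in mm, angles in rad, forces in N, time in s.
With the tool pointing down it reaches from about 400 to 875 mm from the base axis. Payload 4.4 kg.
Tool frame: the origin (TCP) lies midway between the tips of the shut fingers; the grasp point (between the pads) lies 19 mm behind it; z points along the fingers, y is the line along which they close (so a half turn about z gives the same grasp; the last joint's range is limited). The gripper opens to 85 mm and grips with 20 to 120 N. Pads are 22 mm wide; open, the fingers measure 114 mm over their backs; the gripper's body (76 mm by 85 mm) begins 54 mm behind the grasp point. The pads swing forward as they close: fully open they stand 13 mm farther back than shut.
Start: joints at [-1.347, 0.628, 0.038, 1.517, -0.027, 0.996, -0.02], TCP at [185.72, 622.917, 231.313] pointing down, gripper open.
Joint ranges: [-3.06, 3.06], [-0.37, 2.12], [-1.25, 1.32], [0.18, 2.47], [-1.1, 4.24], [0.23, 1.98], [-2.94, 2.94]. Speed limits (rad/s): [2.57, 2.57, 3.14, 3.14, 3.14, 3.14, 3.14].

### API

Orientations are given as [roll, pitch, yaw] about the fixed x, y, z axes, in that order (R = Rz(yaw) Ry(pitch) Rx(roll)).
In Python, from cell import monitor, cams, ctrl gives the robot as it stands.
- The arm moves only by the tool drive_tool, never from a script. Its argument "motion" is a list of rows, each an object with "fingers": the opening, from 0 (shut) to 1 (fully open); "linear": the shift along the tool's x, y, z in m, a list of three; "twist": the turn about the tool's z in rad. In form: [{"fingers": fingers, "linear": [x, y, z], "twist": twist}, ...]. A call has 1 to 5 rows; each row shifts and turns the commanded pose from where the row before left it, along the tool's axes as they then stand; what a row does not reach is not made up. A row lasts 1/12 s, in which the tool goes at most 41.7 mm and 7.16 degrees, less where a joint would pass 70% of its speed; a pose out of reach is approached as far as the arm can. A call with a gripper value outside its range is refused whole. The fingers move at their own pace and stop on an object; the grip force is fixed at half the most. Time passes only in rows, so rows that do not move let the fingers close. It gives the time, the measured TCP pose, the force, the opening and the grip force at its end, in the units of the state.
- monitor.read_state(): the state, without advancing time (a new reading comes with each control period).
- cams.get_image(name): name is "scene" or "top" or "wrist"; returns a dict with "color" (384x512x3 uint8, blue, green, red), "K" (3x3 intrinsics, pixels), "k1" (the pictures are not rectified: a ray, as slopes to the right and down, at radius r is drawn at 1 + k1 r^2 times it, then the intrinsics apply), "R" (3x3) and "t" (3): a world point X has camera coordinates R X + t. Camera axes: x right, y down, z forward; pixel columns grow to the right and rows downward; lengths in mm; the calibration is good to about 2 mm. A picture is of the moment at which its call begins. There is no depth.
- ctrl.finish_job(): hands the job in; it is judged then, once.
The state is a dict: "clock": time; "qpos": joint angles; "qd": joint speeds; "tau": joint torques, N m; "eef_pos": TCP position; "tool_rot": TCP orientation; "force": force on the tool from outside, world axes, zero at the start; "torque": the same for the moment, N m; "width": finger opening in mm; "gripper_force": force on a finger pad.
Only numpy, scipy, OpenCV 4.12 (cv2) and the standard library are available. Lean on these libraries where they do the work, as an engineer would, in place of code of your own. Each camera call takes 0.05 s, during which the arm holds its last target. There are 200 camera calls.

### The job

The packing box will not close because one tin is stacked on another: lay the upper tin flat in the free bay, on the thin wooden slip, then take the lid from its sloping stand and seat it fully home on the box with its slot over the slot in the box. Hang the T-key in the slots, down until its collar rests on the lid, turn it a quarter turn so that its head lies square across the slot and locks the lid, and let go. Do not knock over or shift the other things on the bench.

Things in the scene. Friction and masses are not known exactly. Their poses are not given: they have to be found in the camera images.
- pack_box: open wooden packing box fixed to the bench, 148 (x) by 192 (y) by 56 mm high, walls and floor 8 mm. Origin: centre of its underside. Inside, x -66..66, y -88..18 holds two bays side by side along x, parted by a divider 20 mm wide up to z 18; y 26..88 is the lock chamber. A finger notch in each x wall beside the bays: y -63..-7, open above z 16. Bay contents must lie below z 48 for the lid
- bay_near (a point): floor of the bay at box x -38, y -35, z 8; a bay is 56 (x) by 106 mm (y)
- bay_far (a point): floor of the bay at box x +38, y -35 (z 8)
- box_slot (a point): centre of the box's slot at the rim (box x 0, y 57, z 56). A bridge 8 mm thick, flush with the rim, roofs the lock chamber; the slot through it is 62 mm along x by 20 mm along y. Below the bridge the chamber is hollow, down to z 8
- tin_low: flat metal tin, 50 (x) by 100 (y) by 30 mm high, about 0.15 kg, lying in one bay. Origin at the centre of its underside, axes along those of the box
- tin_top: an identical tin, lying on tin_low, so that it sticks out above the box. Origin at the centre of its underside
- slip: thin wooden slip, 46 (x) by 98 (y) by 6 mm, loose on the floor of the free bay. It stays there and tin_top goes on it. Origin at the centre of its underside
- stand: dark wooden stand fixed to the bench, to the left or right of the box: a board sloping at 30 degrees, low edge towards -x of the stand, where a lip 18 mm high holds the lid; about 110 mm high at its far edge. Origin on the bench under the board's centre, z up
- lid: loose wooden lid, about 0.28 kg, on the stand tilted 30 degrees, its x axis up the slope. Plate 148 (x) by 192 (y) by 8 mm. Origin: centre of the plate's underside, z up out of it. Seated, its axes are the box's and its origin is at box x 0, y 0, z 56. A plug under the plate, 126 by 100 by 8 mm centred on y -35, its lower half 121 by 95, enters the bays with 3 mm play all round
- lid_handle (a point): middle of the top of the lid's handle, a wooden bar 84 mm long (x), 14 mm thick (y), standing 30 mm above the plate (lid x 0, y -15, z 38), near the lid's centre of mass
- lid_slot (a point): centre of the lid's slot at the plate's underside (lid x 0, y 57, z 0); the slot goes through, 66 (x) by 24 mm (y)
- rack: dark wooden block fixed to the bench on the other side of the box, 110 (x) by 70 (y) by 50 mm high, with a slot 66 (x) by 26 mm (y) through its top, in which the key hangs. Origin at the centre of its underside
- key: loose steel T-key, 0.22 kg, upright in the rack. Origin: on its axis, underside of the round collar (40 mm across, 6 thick). Above: grip bar 60 (x) by 14 (y), z 6..36. Below: stem 12 mm thick, then head 54 (x) by 12 (y), z -34..-20. Head along box x passes the slots, along box y is locked under the bridge. On the seated lid its origin is at box z 64. Turns freely either way
- mug: white mug, 76 mm across, 80 mm high, standing beyond the box, not part of the work
- weight: steel block, 70 by 70 by 45 mm, at the far side, not part of the work
Mind the look-alikes: they are no part of the job. What is shaped like the key but red is not meant. What is shaped like the pack_box but green is not meant.

How it is judged:
By the outcome, as a careful person would: the job done as asked, in the order asked, and still so for the second after the job is handed in, with the robot touching nothing.
It also fails if it takes over 62 s, if anything falls off the work surface, if the arm or the gripper's body presses on something with over 40 N, if the wrist force passes 120 N, or if a joint passes its speed limit or range.

## Working session

There is one attempt and no reset: what is moved stays moved. The work goes in short steps, Python scripts to look and compute and a tool call to move; the robot and the scene stay as the last step left them, time stands still between calls to the robot, and variables do not carry over. Pictures are saved under pics/ and viewed, at most 10 in all, crops included, and the job is handed in when it is done.

Besides the shell and the picture viewer there is one more tool, called as name([rows], argument=value, ...), one row to a line, values as JSON. drive_tool: Moves the arm, as the interface text tells. Its arguments: {"type":"object","properties":{"motion":{"type":"array"}},"required":["motion"]}

```bash
ls; mkdir -p pics; python3 - <<'E'
from cell import monitor, cams, ctrl
import cv2,numpy as np
s=monitor.read_state(); print({k:np.round(v,3).tolist() for k,v in s.items()})
for n in("scene","top"):
    im=cams.get_image(n); cv2.imwrite(f"pics/{n}0.png",im["color"]); np.savez(f"pics/{n}0.npz",**im)
    print(n,im["K"].tolist(),im["k1"],np.round(im["R"],3).tolist(),np.round(im["t"],1), (-im["R"].T@im["t"]).round())
E
```

```text
pics
{'clock': 0.0, 'qpos': [-1.347, 0.629, 0.038, 1.518, -0.027, 0.996, -0.02], 'qd': [-0.002, -0.0, -0.001, 0.0, -0.001, 0.0, -0.002], 'tau': [-0.001, -56.339, 1.226, -19.345, 0.011, 0.011, 0.0], 'eef_pos': [185.526, 622.298, 230.393], 'tool_rot': [-3.14, 0.0, 2.852], 'force': [-0.701, -0.393, -0.198], 'torque': [-0.057, 0.03, 0.015], 'gripper_force': 0.0, 'width': 85.367}
scene [[482.8000212538175, 0.0, 249.98146670585606], [0.0, 482.8000212538175, 188.62250583158396], [0.0, 0.0, 1.0]] 0.005200457381920875 [[0.881, 0.474, -0.003], [0.377, -0.705, -0.601], [-0.287, 0.528, -0.8]] [-508.2 -157.1 1438.8] [ 919. -629. 1054.]
top [[492.91990693541385, 0.0, 252.61439272396558], [0.0, 492.91990693541385, 191.98809558624498], [0.0, 0.0, 1.0]] 0.026913227854260608 [[-0.008, -1.0, -0.028], [-0.981, 0.014, -0.192], [0.193, 0.026, -0.981]] [   5.6  587.5 1302.5] [ 325.  -36. 1391.]
```

View pics/scene0.png

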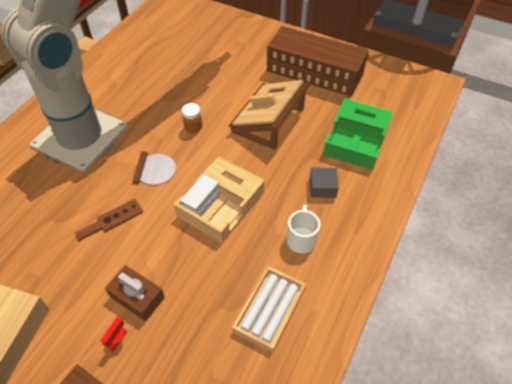

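View pics/top0.png

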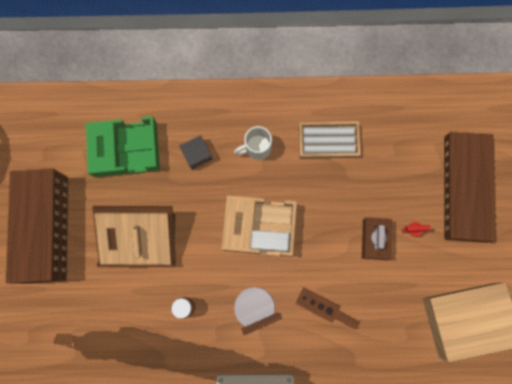

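The scene view shows:
- The box is at scene (220,198) / top (260,226), with the tin stack in the near bay at top (270,240).
- The lid is on the stand at top (134,238), and the key is in the rack at top (379,237).
- The look-alikes are the red key at top (417,229) and the green box at top (123,147).

I choose the steel key in the dark rack and the wooden box. Next is a close crop.

```bash
python3 - <<'E'
import cv2,numpy as np
t=cv2.imread("pics/top0.png");s=cv2.imread("pics/scene0.png")
f=lambda im,x,y,w,h:cv2.resize(im[y:y+h,x:x+w],(400,300),interpolation=cv2.INTER_CUBIC)
a=np.vstack([np.hstack([f(t,210,187,100,75),f(t,85,200,100,75)]),np.hstack([f(t,345,200,80,60),f(s,165,150,108,81)])])
cv2.imwrite("pics/comp.png",a)
E
```

```text
(no output)
```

View pics/comp.png

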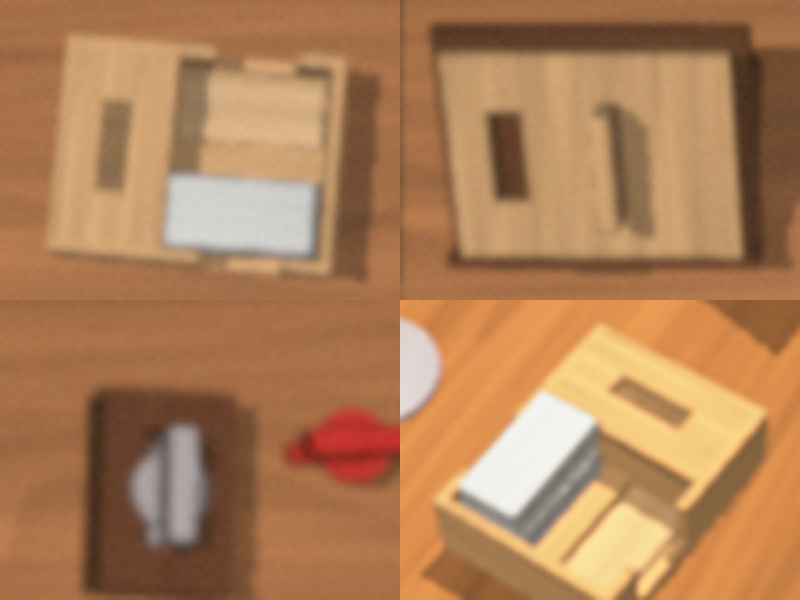

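The crop confirms the choices:
- **Box:** rim corners are at about (227,196), (297,201), (293,255) and (221.5,250), with the tin top centred at about (270.5,241).
- **Slip:** it lies in the far bay.
- **Lid:** the slot is at left and the handle bar at about (137,243).
- **Key:** the steel key is in the rack, its grip centred at about (381.5,237).

```bash
cat > h.py <<'E'
import numpy as np,cv2
from scipy.spatial.transform import Rotation as Ro
def ray(im,uv):
    p=cv2.undistortPoints(np.float64(uv).reshape(-1,1,2),im["K"],np.array([float(im["k1"]),0,0,0]))[:,0]
    d=np.c_[p,np.ones(len(p))]@im["R"]; return -im["R"].T@im["t"],d
def cast(im,uv,z,n=(0,0,1.)):
    """points on plane n.X=z"""
    c,d=ray(im,uv); n=np.array(n); return c+d*((z-c@n)/(d@n))[:,None]
def proj(im,X):
    rv=cv2.Rodrigues(im["R"])[0]; return cv2.projectPoints(np.float64(X).reshape(-1,3),rv,np.float64(im["t"]),im["K"],np.array([float(im["k1"]),0,0,0]))[0][:,0]
def tri(a,b):
    """nearest point of two rays (im,uv)"""
    (c1,d1),(c2,d2)=ray(*a),ray(*b);A=np.c_[d1[0],-d2[0]];s=np.linalg.lstsq(A,c2-c1,rcond=None)[0]
    p,q=c1+s[0]*d1[0],c2+s[1]*d2[0];return (p+q)/2,np.linalg.norm(p-q)
def rect(P):
    """corners TL TR BR BL in the image of top: centre, sides, yaw of the right-to-left (+y) direction minus 90"""
    P=P[:,:2];c=P.mean(0);u=(P[0]+P[3]-P[1]-P[2])/2;v=(P[0]+P[1]-P[2]-P[3])/2
    return c.round(1),np.linalg.norm(u).round(1),np.linalg.norm(v).round(1),np.degrees([np.arctan2(-u[0],u[1]),np.arctan2(v[1],v[0])]).round(2)
def grab(n,f):
    from cell import cams
    im=cams.get_image(n);cv2.imwrite(f"pics/{f}.png",im["color"]);np.savez(f"pics/{f}.npz",**im);return im
def load(f): return dict(np.load(f"pics/{f}.npz"))
E
python3 - <<'E'
from h import *
t=load("top0");s=load("scene0")
c=lambda L,o,k:np.array(L)/k+o-.5+.5/k
box=c([(68,35),(347,57),(333,272),(46,252)],(210,187),4)
print("box",rect(cast(t,box,56)))
print("slot",rect(cast(t,c([(103,98),(131,101),(124,190),(95,188)],(210,187),4),56)))
print("tin",rect(cast(t,c([(168,173),(318,182),(316,257),(163,247)],(210,187),4),68)))
print("key",rect(cast(t,c([(165,125),(200,123),(200,245),(168,245)],(345,200),5),86)))
print("rack",rect(cast(t,c([(92,88),(235,98),(230,295),(88,288)],(345,200),5),50)))
# lid by PnP
lid=c([(38,50),(328,52),(345,260),(58,258)],(85,200),4)
obj=np.float64([[74,96,8],[74,-96,8],[-74,-96,8],[-74,96,8]])
for fl in(cv2.SOLVEPNP_ITERATIVE,):
    ok,r,tv=cv2.solvePnP(obj,lid,t["K"],np.array([float(t["k1"]),0,0,0]),flags=fl)
    R=t["R"].T@cv2.Rodrigues(r)[0];p=t["R"].T@(tv[:,0]-t["t"]);print("lid",p.round(1),R.round(3).tolist(),Ro.from_matrix(R).as_euler("xyz",True).round(1))
# scene: lid corners/tin cross-check
sb=np.array([600-400,325-300])
print("scene box", cast(s,c([(200,25),(367,112)],(165,150),400/108),56).round(1))
E
```

```text
box (array([496.4, -18. ]), np.float64(193.2), np.float64(148.4), array([-4.95, -5.37]))
slot (array([503.1,  39.9]), np.float64(19.6), np.float64(61.6), array([-5.74, -4.91]))
tin (array([452.9, -46.5]), np.float64(101.6), np.float64(50.0), array([-4.21, -3.57]))
key (array([ 458.2, -338.8]), np.float64(17.5), np.float64(63.7), array([ 1.17, -2.7 ]))
rack (array([ 458.1, -335.1]), np.float64(76.1), np.float64(107.4), array([-4.04, -4.58]))
lid [462.  315.8  89.4] [[0.882, 0.02, -0.47], [-0.009, 1.0, 0.026], [0.471, -0.018, 0.882]] [ -1.2 -28.1  -0.6]
scene box [[433.9  86.1  56. ]
 [579.5  71.9  56. ]]
```

drive_tool([
  {"fingers":1,"linear":[-0.033,-0.02,-0.004],"twist":0},
  {"fingers":1,"linear":[-0.033,-0.02,-0.004],"twist":0},
  {"fingers":1,"linear":[-0.033,-0.02,-0.004],"twist":0},
  {"fingers":1,"linear":[-0.033,-0.02,-0.004],"twist":0},
  {"fingers":1,"linear":[-0.033,-0.02,-0.004],"twist":0},
])

```text
clock: 0.52
eef_pos: [316.0, 478.1, 251.1]
tool_rot: [-3.141, -0.0, 2.852]
force: [0.2, 0.6, 0.1]
width: 85.3
gripper_force: 0.0
```

drive_tool([
  {"fingers":1,"linear":[-0.033,-0.02,-0.004],"twist":0},
  {"fingers":1,"linear":[-0.033,-0.02,-0.004],"twist":0},
  {"fingers":1,"linear":[-0.033,-0.02,0],"twist":0},
  {"fingers":1,"linear":[-0.033,-0.02,0],"twist":0},
  {"fingers":1,"linear":[-0.033,-0.02,0],"twist":-0.1},
])

```text
clock: 0.93
eef_pos: [445.6, 335.3, 259.2]
tool_rot: [-3.141, -0.0, 2.953]
force: [0.4, -0.3, 0.2]
width: 85.2
gripper_force: 0.0
```

drive_tool([
  {"fingers":1,"linear":[-0.025,-0.013,0],"twist":-0.1},
  {"fingers":1,"linear":[0,0,0],"twist":-0.09},
  {"fingers":1,"linear":[0,0,0],"twist":0},
])

```text
clock: 1.18
eef_pos: [468.4, 317.2, 258.9]
tool_rot: [-3.141, -0.0, 3.139]
force: [-1.2, 0.9, -0.5]
width: 85.4
gripper_force: 0.0
```

```bash
python3 - <<'E'
from h import *
from cell import monitor
im=grab("wrist","w1");s=monitor.read_state()
print({k:np.round(s[k],3).tolist() for k in("clock","eef_pos","tool_rot","qpos")})
print(im["K"].round(1).tolist(),im["k1"],im["R"].round(3).tolist(),(-im["R"].T@im["t"]).round(1))
E
```

```text
{'clock': 1.233, 'eef_pos': [466.89, 318.89, 258.872], 'tool_rot': [3.142, -0.001, 3.138], 'qpos': [-0.639, 0.475, -0.014, 1.723, 0.007, 0.944, 0.912]}
[[274.5, 0.0, 256.3], [0.0, 274.5, 188.5], [0.0, 0.0, 1.0]] -0.04366171565497686 [[0.002, 1.0, 0.0], [0.951, -0.002, 0.311], [0.311, -0.001, -0.951]] [388.5 317.6 401.1]
```

View pics/w1.png

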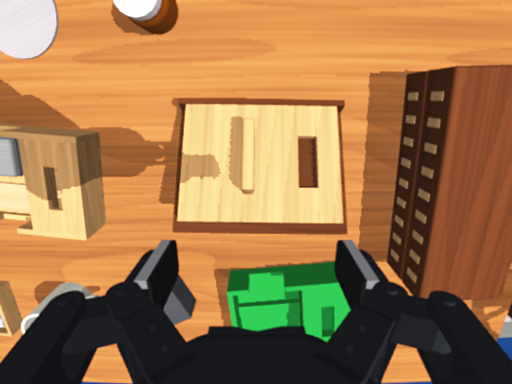

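The wrist picture shows the lid plate with corners at about (184,104), (339,105), (344,224) and (177,222). The handle top is at about (248,155), the slot at (308,162), and the green decoy box sits below.

```bash
python3 - <<'E'
from h import *
im=load("w1");g=im["color"].astype(int)
m=((g[...,2]>185)&(g[...,0]>110)).astype(np.uint8)
m=cv2.morphologyEx(m,cv2.MORPH_CLOSE,np.ones((5,5)))
m[:95]=0;m[240:]=0;m[:,:160]=0;m[:,360:]=0
cs,_=cv2.findContours(m,0,2);c=max(cs,key=cv2.contourArea);c=cv2.convexHull(c)
ap=cv2.approxPolyDP(c,8,True)[:,0];print(cv2.contourArea(c),ap.tolist())
# refine: line fit on each side
h=c
full=max(cs,key=cv2.contourArea)[:,0].astype(float)
n=len(ap);L=[]
for i in range(n):
    a,b=ap[i].astype(float),ap[(i+1)%n].astype(float);u=(b-a)/np.linalg.norm(b-a)
    d=abs((full-a)@np.array([-u[1],u[0]]));t=(full-a)@u
    s=full[(d<2.5)&(t>10)&(t<np.linalg.norm(b-a)-10)]
    vx,vy,x,y=cv2.fitLine(s.astype(np.float32),cv2.DIST_HUBER,0,.01,.01)[:,0];L.append(np.cross([x,y,1],[x+vx,y+vy,1]))
Q=np.array([(lambda p:p[:2]/p[2])(np.cross(L[i-1],L[i])) for i in range(n)]);print(Q.round(1).tolist())
if n==4:
    k=np.argmin(Q.sum(1));Q=np.roll(Q,-k,0)
    # order TL,(next)
    if Q[1][0]<Q[0][0]+50: Q=Q[[0,3,2,1]]
    obj=np.float64([[-74,-96,8],[-74,96,8],[74,96,8],[74,-96,8]])
    ok,r,tv=cv2.solvePnP(obj,Q,im["K"],np.array([float(im["k1"]),0,0,0]))
    R=im["R"].T@cv2.Rodrigues(r)[0];p=im["R"].T@(tv[:,0]-im["t"]);print("lid",p.round(1),Ro.from_matrix(R).as_euler("xyz",True).round(1))
    # refit with pitch -30 plane
    for (P,nm) in(([0,-15,38],"handle"),([0,57,8],"slot")):
        X=p+R@np.array(P,float);print(nm,X.round(1),proj(im,X).round(1),proj(load("top0"),X).round(1))
E
```

```text
18470.5 [[186, 105], [336, 107], [342, 221], [178, 220]]
[[186.4, 104.0], [335.8, 106.6], [341.9, 222.6], [177.8, 219.6]]
lid [463.8 322.6  65.4] [  0.2 -29.8  -1.2]
handle [444.6 307.9  98.3] [[247.7 152. ]] [[135.3 243.9]]
slot [460.9 379.7  72.5] [[307.2 161.2]] [[111.5 239. ]]
```

drive_tool([
  {"fingers":1,"linear":[-0.003,-0.035,0],"twist":0},
  {"fingers":1,"linear":[-0.003,-0.035,0],"twist":0},
  {"fingers":1,"linear":[-0.003,-0.035,0],"twist":0},
  {"fingers":1,"linear":[-0.003,-0.035,0],"twist":0},
  {"fingers":1,"linear":[-0.003,-0.035,0],"twist":0},
])

```text
clock: 1.65
eef_pos: [480.8, 144.7, 259.2]
tool_rot: [3.141, -0.001, -3.141]
force: [0.3, 0.9, -0.2]
width: 85.5
gripper_force: 0.0
```

drive_tool([
  {"fingers":1,"linear":[-0.003,-0.035,0],"twist":0},
  {"fingers":1,"linear":[-0.003,-0.035,0],"twist":0},
  {"fingers":1,"linear":[-0.003,-0.035,0],"twist":0},
  {"fingers":1,"linear":[-0.003,-0.035,0],"twist":0},
  {"fingers":1,"linear":[-0.003,-0.03,0],"twist":0},
])

```text
clock: 2.07
eef_pos: [496.5, -26.1, 259.3]
tool_rot: [3.141, -0.0, 3.141]
force: [0.1, -0.1, -0.3]
width: 85.4
gripper_force: 0.0
```

drive_tool([
  {"fingers":1,"linear":[0,0,0],"twist":0.12},
  {"fingers":1,"linear":[0,0,0],"twist":0.12},
  {"fingers":1,"linear":[0,0,0],"twist":0.12},
  {"fingers":1,"linear":[0,0,0],"twist":0.12},
  {"fingers":1,"linear":[0,0,0],"twist":0.12},
])

```text
clock: 2.48
eef_pos: [496.7, -23.6, 259.1]
tool_rot: [3.141, -0.001, 2.536]
force: [-1.1, 0.5, 0.0]
width: 85.1
gripper_force: 0.0
```

drive_tool([
  {"fingers":1,"linear":[0,0,0],"twist":0.12},
  {"fingers":1,"linear":[0,0,0],"twist":0.12},
  {"fingers":1,"linear":[0,0,0],"twist":0.12},
  {"fingers":1,"linear":[0,0,0],"twist":0.12},
  {"fingers":1,"linear":[0,0,0],"twist":0.12},
])

```text
clock: 2.9
eef_pos: [496.7, -23.4, 259.2]
tool_rot: [-3.142, -0.001, 1.936]
force: [0.1, -0.6, -0.2]
width: 85.4
gripper_force: 0.0
```

drive_tool([
  {"fingers":1,"linear":[0,0,0],"twist":0.12},
  {"fingers":1,"linear":[0,0,0],"twist":0.12},
  {"fingers":1,"linear":[0,0,0],"twist":0.11},
  {"fingers":1,"linear":[0,0,0],"twist":0.11},
  {"fingers":1,"linear":[0,0,0],"twist":0},
])

```text
clock: 3.32
eef_pos: [496.7, -23.5, 259.0]
tool_rot: [-3.141, -0.001, 1.48]
force: [-0.1, -0.3, -0.2]
width: 85.5
gripper_force: 0.0
```

```bash
python3 - <<'E'
from h import *
from cell import monitor
im=grab("wrist","w2");s=monitor.read_state()
print({k:np.round(s[k],3).tolist() for k in("clock","eef_pos","tool_rot","qpos")})
E
```

```text
{'clock': 3.367, 'eef_pos': [496.75, -23.69, 259.073], 'tool_rot': [-3.141, -0.0, 1.485], 'qpos': [-0.349, 0.409, 0.478, 1.907, -0.24, 0.882, 0.164]}
```

View pics/w2.png

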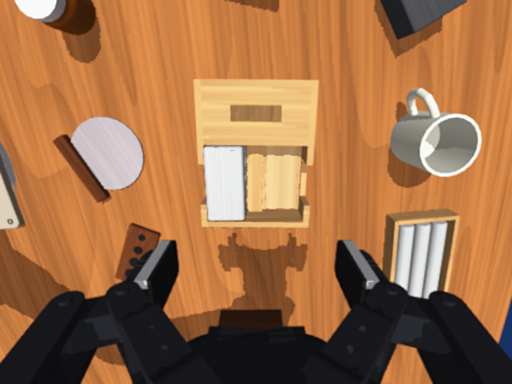

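The wrist view shows the box rim at (194,80), (318,81), (309,227) and (203,227). The tin top spans (204,147) to (245,220), the slip is at (274,182), and the slot is at (256,114).

```bash
cat >> h.py <<'E'
def quad(m,eps=6):
    """sub-pixel corners of the largest blob's quadrilateral, from lines fitted to its sides; starts top left, clockwise"""
    full=max(cv2.findContours(m.astype(np.uint8),0,1)[0],key=cv2.contourArea)[:,0].astype(float)
    ap=cv2.boxPoints(cv2.minAreaRect(full.astype(np.float32)));q=cv2.approxPolyDP(cv2.convexHull(full.astype(np.float32)),eps,True)[:,0]
    if len(q)==4: ap=q
    L=[]
    for i in range(4):
        a,b=ap[i],ap[(i+1)%4];l=np.linalg.norm(b-a);u=(b-a)/l
        d=abs((full-a)@[-u[1],u[0]]);t=(full-a)@u;s=full[(d<4)&(t>.15*l)&(t<.85*l)]
        vx,vy,x,y=cv2.fitLine(s.astype(np.float32),cv2.DIST_HUBER,0,.01,.01)[:,0];L.append(np.cross([x,y,1],[x+vx,y+vy,1]))
    Q=np.array([(lambda p:p[:2]/p[2])(np.cross(L[i-1],L[i])) for i in range(4)])
    a=np.arctan2(*(Q-Q.mean(0)).T[::-1]);Q=Q[np.argsort(a)];return np.roll(Q,-np.argmin(Q.sum(1)),0)
def rect2(P):
    """TL TR BR BL: centre, |TR-TL|, |TL-BL|, directions (deg) of right and up"""
    P=P[:,:2];v=(P[1]+P[2]-P[0]-P[3])/2;u=(P[0]+P[1]-P[2]-P[3])/2
    return P.mean(0).round(1),np.linalg.norm(v).round(1),np.linalg.norm(u).round(1),np.degrees([np.arctan2(v[1],v[0]),np.arctan2(u[1],u[0])]).round(2)
def near(im,x0,x1,y0,y1,f):
    g=im["color"].astype(int);m=f(g[...,0],g[...,1],g[...,2]);k=np.zeros_like(m);k[y0:y1,x0:x1]=1;return m&k
E
python3 - <<'E'
from h import *
im=load("w2")
Q=quad(near(im,195,255,138,228,lambda b,g,r:(abs(r-b)<40)&(r>170)));print("tin",Q.round(1).tolist(),rect2(cast(im,Q,68)))
g=im["color"];print(g[114,256],g[95,256])
Q=quad(near(im,222,290,98,130,lambda b,g,r:r<190));print("slot",Q.round(1).tolist(),rect2(cast(im,Q,56)))
Q=quad(near(im,185,325,70,142,lambda b,g,r:b>85));print("boxtop",Q.round(1).tolist(),cast(im,Q,56).round(1).tolist())
P=cast(im,[(194,80),(318.5,80.5),(309.5,227),(202.5,227)],56);print(rect2(P))
E
```

```text
tin [[203.0, 147.0], [240.5, 147.0], [243.7, 219.0], [208.0, 219.0]] (array([453.2, -43.1]), np.float64(46.7), np.float64(95.8), array([-5.21, 85.83]))
[ 79 125 168] [127 197 240]
slot [[231.0, 104.5], [280.0, 106.5], [280.0, 120.0], [231.0, 120.0]] (array([501.3,  40.7]), np.float64(59.7), np.float64(17.2), array([-6.35, 84.64]))
boxtop [[193.1, 79.0], [318.6, 79.0], [314.1, 141.0], [196.7, 141.0]] [[431.5, 86.2, 56.0], [579.1, 72.7, 56.0], [571.6, -0.1, 56.0], [424.6, 13.3, 56.0]]
(array([496.8, -17. ]), np.float64(148.0), np.float64(190.9), array([-5.31, 84.68]))
```

drive_tool([
  {"fingers":1,"linear":[-0.013,-0.02,0.03],"twist":0},
  {"fingers":1,"linear":[-0.012,-0.02,0.03],"twist":0},
  {"fingers":1,"linear":[0,0,0.035],"twist":0},
  {"fingers":1,"linear":[0,0,0.035],"twist":0},
  {"fingers":1,"linear":[0,0,0.015],"twist":0},
])

```text
clock: 3.78
eef_pos: [452.6, -45.7, 111.3]
tool_rot: [-3.137, -0.001, 1.485]
force: [0.3, -0.4, -0.2]
width: 85.4
gripper_force: 0.0
```

drive_tool([
  {"fingers":1,"linear":[0,0,0],"twist":0},
  {"fingers":1,"linear":[0,0,0],"twist":0},
])

```text
clock: 3.95
eef_pos: [454.6, -46.4, 114.0]
tool_rot: [-3.14, -0.0, 1.483]
force: [1.0, -0.4, 0.5]
width: 85.1
gripper_force: 0.0
```

```bash
python3 - <<'E'
from h import *
from cell import monitor
im=grab("wrist","w3");s=monitor.read_state()
print({k:np.round(s[k],3).tolist() for k in("clock","eef_pos","tool_rot","force")})
E
```

```text
{'clock': 4.0, 'eef_pos': [455.493, -46.59, 114.868], 'tool_rot': [3.141, -0.0, 1.483], 'force': [0.385, 0.091, 0.132]}
```

View pics/w3.png

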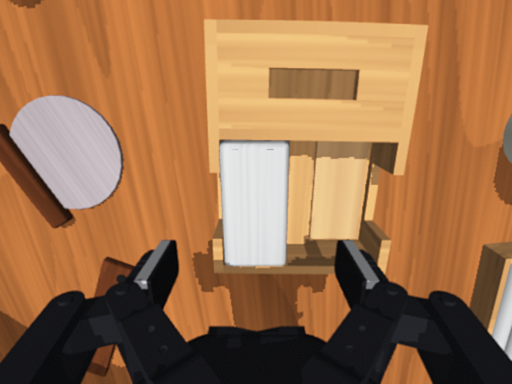

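The tin top is at (221,141), (289,142), (286,266) and (223,267). The slot is at (269,68) to (357,100).

```bash
python3 - <<'E'
from h import *
im=load("w3")
print("tin",rect2(cast(im,[(220.5,141),(289.5,142),(287,266.5),(222.5,267.5)],68)))
Q=quad(near(im,260,366,60,108,lambda b,g,r:r<190));print("slot",Q.round(1).tolist(),rect2(cast(im,Q,56)))
P=cast(im,[(205,20),(426.5,25),(405,174.5),(210,172)],56);print(P.round(1).tolist())
E
```

```text
tin (array([453.5, -43.9]), np.float64(49.4), np.float64(99.8), array([-4.81, 84.78]))
slot [[269.0, 67.4], [358.7, 69.4], [356.2, 99.1], [269.0, 96.6]] (array([501.4,  40.5]), np.float64(61.1), np.float64(19.2), array([-6.  , 85.65]))
[[432.5, 85.7, 56.0], [577.7, 71.6, 56.0], [569.8, -30.5, 56.0], [422.0, -15.8, 56.0]]
```

drive_tool([
  {"fingers":1,"linear":[0,0,0.03],"twist":0},
  {"fingers":1,"linear":[0,0,0.028],"twist":0},
  {"fingers":1,"linear":[0,0,0.014],"twist":0},
  {"fingers":1,"linear":[0,0,0],"twist":0},
  {"fingers":0.2,"linear":[0,0,0],"twist":0},
])

```text
clock: 4.42
eef_pos: [455.7, -46.8, 43.2]
tool_rot: [3.14, -0.0, 1.482]
force: [0.1, -0.1, -0.1]
width: 75.7
gripper_force: 0.0
```

drive_tool([
  {"fingers":0.2,"linear":[0,0,0],"twist":0},
  {"fingers":0.2,"linear":[0,0,0],"twist":0},
  {"fingers":0.2,"linear":[0,0,0],"twist":0},
  {"fingers":0.2,"linear":[0,0,0],"twist":0},
])

```text
clock: 4.75
eef_pos: [455.9, -46.8, 44.0]
tool_rot: [3.139, -0.0, 1.482]
force: [-0.9, 0.2, 7.2]
width: 49.1
gripper_force: 61.6
```

drive_tool([
  {"fingers":0.2,"linear":[0,0,-0.01],"twist":0},
  {"fingers":0.2,"linear":[0,0,-0.02],"twist":0},
  {"fingers":0.2,"linear":[0,0,-0.02],"twist":0},
  {"fingers":0.2,"linear":[-0.003,0.025,0],"twist":0},
  {"fingers":0.2,"linear":[0,0.025,0],"twist":0},
])

```text
clock: 5.17
eef_pos: [505.0, -54.6, 94.8]
tool_rot: [3.139, -0.0, 1.482]
force: [1.3, 0.1, -0.9]
width: 48.8
gripper_force: 63.1
```

drive_tool([
  {"fingers":0.2,"linear":[0,0.025,0],"twist":0},
  {"fingers":0.2,"linear":[0,0,0],"twist":0},
  {"fingers":0.2,"linear":[0,0,0],"twist":0},
])

```text
clock: 5.42
eef_pos: [530.7, -56.4, 93.2]
tool_rot: [3.139, 0.0, 1.483]
force: [-1.4, -0.5, -2.9]
width: 48.8
gripper_force: 63.0
```

```bash
python3 - <<'E'
from h import *
from cell import monitor
im=grab("wrist","w4");s=monitor.read_state()
print({k:np.round(s[k],3).tolist() for k in("clock","eef_pos","tool_rot","force","width","gripper_force")})
E
```

```text
{'clock': 5.467, 'eef_pos': [528.957, -56.276, 92.816], 'tool_rot': [-3.141, -0.0, 1.482], 'force': [-0.869, 0.314, -1.591], 'width': 48.817, 'gripper_force': 63.031}
```

View pics/w4.png

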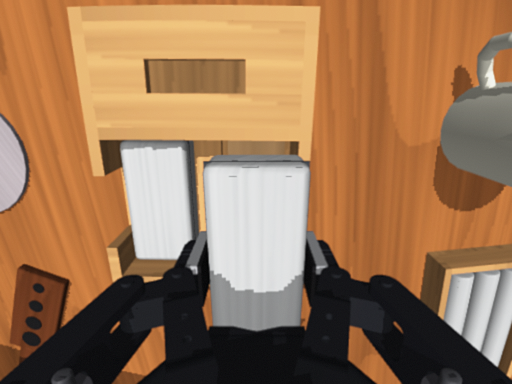

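The tin is held level. Its +y top edge runs about (205,165) to (309,165), and tin_low is visible in the near bay.

```bash
python3 - <<'E'
from h import *
im=load("w4")
P=cast(im,[(204.5,164.5),(309,165)],117.5);m=P.mean(0);print(P.round(1).tolist(),np.linalg.norm(P[1]-P[0]))
P2=cast(im,[(205,157),(308,158)],87.5);print(P2.round(1).tolist(),np.linalg.norm(P2[1]-P2[0]))
C=np.array([496.3,-16.6]);a=np.radians(-5.2);R=np.array([[np.cos(a),-np.sin(a)],[np.sin(a),np.cos(a)]])
print("tin +y end mid in box",R.T@(m[:2]-C),R.T@(P2.mean(0)[:2]-C),"want 38,15")
Q=quad(near(im,135,255,50,105,lambda b,g,r:r<190));c,*o=rect2(cast(im,Q,56));print("slot",c,o,R.T@(c-C))
for e in([530,-56.4],[528.96,-56.28]):print("tcp in box",R.T@(np.array(e)-C))
print("low tin",rect2(cast(im,[(122,141),(187.5,141),(198,260),(134,260)],38)))
E
```

```text
[[512.5, -2.1, 117.5], [558.3, -6.4, 117.5]] 46.00604719330591
[[507.0, -4.4, 87.5], [563.2, -9.9, 87.5]] 56.42310235648948
tin +y end mid in box [37.77143748 15.85555293] [37.77590324 12.92488551] want 38,15
slot [501.1  40.5] [np.float64(61.0), np.float64(19.0), array([-5.49, 83.73])] [-0.39487522 57.30003555]
tcp in box [ 37.16848093 -36.58188111]
tcp in box [ 36.12188524 -36.55663287]
low tin (array([456.9, -47.7]), np.float64(50.8), np.float64(98.8), array([-4.98, 83.75]))
```

drive_tool([
  {"fingers":0.2,"linear":[0,0,0.025],"twist":0},
  {"fingers":0.2,"linear":[0,0,0.02],"twist":0},
  {"fingers":0.2,"linear":[0,0,0.015],"twist":0},
  {"fingers":0.2,"linear":[0,0,0.008],"twist":0},
  {"fingers":0.2,"linear":[0,0,0],"twist":0},
])

```text
clock: 5.88
eef_pos: [527.9, -56.5, 23.6]
tool_rot: [-3.139, -0.0, 1.481]
force: [-0.0, -0.6, -0.8]
width: 48.7
gripper_force: 63.8
```

drive_tool([
  {"fingers":0.2,"linear":[0,0,0.003],"twist":0},
  {"fingers":0.2,"linear":[0,0,0.002],"twist":0},
  {"fingers":0.2,"linear":[0,0,0],"twist":0},
])

```text
clock: 6.13
eef_pos: [529.3, -56.6, 20.1]
tool_rot: [3.141, -0.0, 1.482]
force: [0.1, -0.2, -0.4]
width: 48.9
gripper_force: 63.9
```

drive_tool([
  {"fingers":0.2,"linear":[0,0,0.002],"twist":0},
  {"fingers":0.2,"linear":[0,0,0],"twist":0},
])

```text
clock: 6.3
eef_pos: [529.3, -56.5, 20.0]
tool_rot: [3.14, -0.001, 1.482]
force: [-4.8, 0.7, 22.4]
width: 48.8
gripper_force: 66.7
```

drive_tool([
  {"fingers":0.72,"linear":[0,0,0],"twist":0},
  {"fingers":0.72,"linear":[0,0,0],"twist":0},
  {"fingers":0.72,"linear":[0,0,0],"twist":0},
])

```text
clock: 6.55
eef_pos: [529.6, -56.5, 17.7]
tool_rot: [3.141, -0.0, 1.482]
force: [0.8, -0.2, -0.2]
width: 61.4
gripper_force: 0.0
```

drive_tool([
  {"fingers":0.72,"linear":[0,0,-0.02],"twist":0},
  {"fingers":0.72,"linear":[0,0,-0.03],"twist":0},
  {"fingers":0.72,"linear":[0,0,-0.035],"twist":0},
  {"fingers":0.72,"linear":[0,0,-0.035],"twist":0},
  {"fingers":0.72,"linear":[0,0,-0.03],"twist":0},
])

```text
clock: 6.97
eef_pos: [529.4, -56.6, 169.2]
tool_rot: [3.141, 0.0, 1.482]
force: [0.7, -0.4, -0.0]
width: 61.5
gripper_force: 0.0
```

```bash
python3 - <<'E'
from h import *
from cell import monitor
im=grab("wrist","w5");s=monitor.read_state()
print({k:np.round(s[k],3).tolist() for k in("clock","eef_pos","tool_rot","force","width","gripper_force")})
t=grab("top","top5")
w=im["color"][:300,60:460];a=cv2.resize(w,(560,420));b=cv2.resize(t["color"][185:265,215:305],(240,213),interpolation=cv2.INTER_CUBIC)
c=np.zeros((420,800,3),np.uint8);c[:,:560]=a;c[:213,560:]=b;cv2.imwrite("pics/c5.png",c)
E
```

```text
{'clock': 7.017, 'eef_pos': [532.714, -57.35, 174.15], 'tool_rot': [3.132, -0.0, 1.481], 'force': [1.733, 0.123, 3.221], 'width': 61.579, 'gripper_force': 0.0}
```

View pics/c5.png

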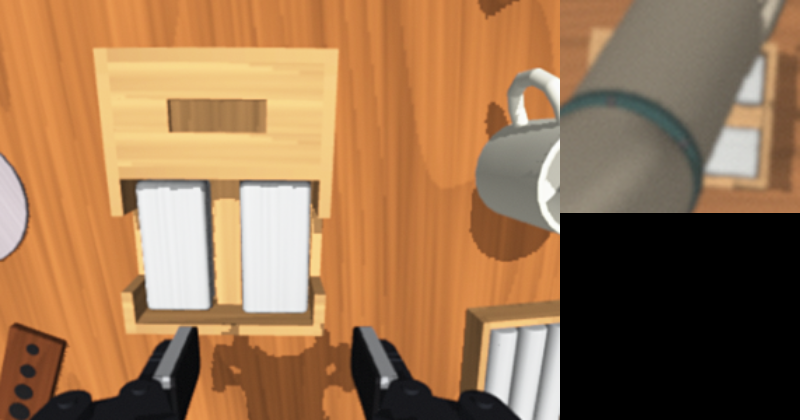

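Both tins lie flat in their bays, at crop (175,245) and (277,245), below the rim. Next is the lid.

drive_tool([
  {"fingers":0.6,"linear":[0.0356,-0.0117,-0.003],"twist":0},
  {"fingers":0.6,"linear":[0.0356,-0.0117,-0.003],"twist":0},
  {"fingers":0.6,"linear":[0.0356,-0.0117,-0.003],"twist":0},
  {"fingers":0.6,"linear":[0.0356,-0.0117,-0.003],"twist":0},
  {"fingers":0.6,"linear":[0.0356,-0.0117,-0.003],"twist":0},
])

```text
clock: 7.48
eef_pos: [485.8, 127.5, 181.6]
tool_rot: [-3.14, 0.0, 1.482]
force: [0.4, -0.1, 0.2]
width: 51.3
gripper_force: 0.0
```

drive_tool([
  {"fingers":0.6,"linear":[0.0356,-0.0117,-0.003],"twist":0},
  {"fingers":0.6,"linear":[0.0356,-0.0117,-0.003],"twist":0},
  {"fingers":0.6,"linear":[0.0356,-0.0117,-0.003],"twist":0},
  {"fingers":0.6,"linear":[0.0356,-0.0117,-0.003],"twist":0},
  {"fingers":0.6,"linear":[0.0356,-0.0117,-0.003],"twist":0},
])

```text
clock: 7.9
eef_pos: [443.2, 310.1, 196.6]
tool_rot: [-3.141, 0.001, 1.482]
force: [0.6, -0.1, 0.2]
width: 51.3
gripper_force: 0.0
```

drive_tool([
  {"fingers":0.6,"linear":[0,0,0],"twist":-0.12},
  {"fingers":0.6,"linear":[0,0,0],"twist":-0.12},
  {"fingers":0.6,"linear":[0,0,0],"twist":-0.12},
  {"fingers":0.6,"linear":[0,0,0],"twist":-0.12},
  {"fingers":0.6,"linear":[0,0,0],"twist":-0.12},
])

```text
clock: 8.32
eef_pos: [443.8, 308.5, 196.3]
tool_rot: [-3.14, 0.0, 2.088]
force: [-0.3, -0.2, -0.2]
width: 51.1
gripper_force: 0.0
```

drive_tool([
  {"fingers":0.6,"linear":[0,0,0],"twist":-0.12},
  {"fingers":0.6,"linear":[0,0,0],"twist":-0.12},
  {"fingers":0.6,"linear":[0,0,0],"twist":-0.12},
  {"fingers":0.6,"linear":[0,0,0],"twist":-0.12},
  {"fingers":0.6,"linear":[0,0,0],"twist":-0.12},
])

```text
clock: 8.73
eef_pos: [444.0, 308.3, 196.4]
tool_rot: [-3.14, -0.001, 2.688]
force: [-0.3, -0.7, 0.7]
width: 51.4
gripper_force: 0.0
```

drive_tool([
  {"fingers":0.6,"linear":[0,0,0],"twist":-0.12},
  {"fingers":0.6,"linear":[0,0,0],"twist":-0.12},
  {"fingers":0.6,"linear":[0,0,0],"twist":-0.12},
  {"fingers":0.6,"linear":[0,0,0],"twist":-0.08},
  {"fingers":0.6,"linear":[0,0,0],"twist":0},
])

```text
clock: 9.15
eef_pos: [444.0, 308.2, 196.4]
tool_rot: [-3.141, -0.002, 3.124]
force: [0.2, 0.4, -0.4]
width: 51.5
gripper_force: 0.0
```

```bash
python3 - <<'E'
from h import *
from cell import monitor
im=grab("wrist","w6");s=monitor.read_state()
print({k:np.round(s[k],3).tolist() for k in("clock","eef_pos","tool_rot","force","width","qpos")})
yaw=-1.2;R0=Ro.from_euler("xyz",[0,-30,yaw],degrees=True).as_matrix();p=np.array([463.8,322.6,65.4])
f=lambda L:proj(im,[p+R0@np.array(q,float) for q in L]).round(0)
print("pred corners",f([[-74,-96,8],[-74,96,8],[74,96,8],[74,-96,8]]).tolist(),"slot",f([[-33,45,8],[-33,69,8],[33,69,8],[33,45,8]]).tolist(),"handle",f([[-42,-22,38],[-42,-8,38],[42,-8,38],[42,-22,38]]).tolist())
g=im["color"]
S=f([[0,57,8]])[0].astype(int)
x0,x1,y0,y1=S[0]-30,S[0]+30,S[1]-60,S[1]+60
Q=quad(near(im,x0,x1,max(y0,0),y1,lambda b,g,r:r<150));print("slot",Q.round(1).tolist())
obj=np.float64([[-33,45,8],[-33,69,8],[33,69,8],[33,45,8]])
n=R0[:,2];P=cast(im,Q,n@(p+R0@[0,57,8.]),n);print("slot centre in lid",(R0.T@(P.mean(0)-p)).round(1),[np.linalg.norm(P[i]-P[i-1]).round(1) for i in range(4)])
E
```

```text
{'clock': 9.2, 'eef_pos': [444.07, 308.161, 196.495], 'tool_rot': [-3.141, -0.001, 3.12], 'force': [0.53, 0.741, -0.353], 'width': 51.07, 'qpos': [-0.669, 0.516, 0.016, 1.862, -0.013, 0.765, 0.903]}
pred corners [[182.0, 129.0], [357.0, 130.0], [368.0, 270.0], [173.0, 270.0]] slot [[313.0, 166.0], [335.0, 166.0], [339.0, 229.0], [315.0, 229.0]] handle [[249.0, 147.0], [263.0, 147.0], [264.0, 237.0], [248.0, 237.0]]
slot [[314.5, 168.0], [334.3, 168.0], [338.3, 228.0], [316.7, 228.0]]
slot centre in lid [ 0.9 57.5  8. ] [np.float64(62.9), np.float64(21.1), np.float64(63.0), np.float64(21.9)]
```

drive_tool([
  {"fingers":0.6,"linear":[0,0,0.035],"twist":0},
  {"fingers":0.6,"linear":[0,0,0.035],"twist":0},
  {"fingers":0.6,"linear":[0,0,0.03],"twist":0},
  {"fingers":0.6,"linear":[0,0,0.015],"twist":0},
  {"fingers":0.6,"linear":[0,0,0.005],"twist":0},
])

```text
clock: 9.62
eef_pos: [442.5, 307.1, 74.1]
tool_rot: [-3.138, -0.005, 3.12]
force: [0.7, -0.4, 0.5]
width: 51.3
gripper_force: 0.0
```

drive_tool([
  {"fingers":0,"linear":[0,0,0],"twist":0},
  {"fingers":0,"linear":[0,0,0],"twist":0},
  {"fingers":0,"linear":[0,0,0],"twist":0},
  {"fingers":0,"linear":[0,0,0],"twist":0},
  {"fingers":0,"linear":[0,0,0],"twist":0},
])

```text
clock: 10.03
eef_pos: [445.3, 309.0, 78.7]
tool_rot: [3.14, 0.002, 3.122]
force: [-0.2, 0.3, 4.2]
width: 12.5
gripper_force: 60.1
```

drive_tool([
  {"fingers":0,"linear":[0,0,-0.01],"twist":0},
  {"fingers":0,"linear":[0,0,-0.02],"twist":0},
  {"fingers":0,"linear":[0,0,-0.025],"twist":0},
  {"fingers":0,"linear":[0,0,-0.03],"twist":0},
  {"fingers":0,"linear":[0,0,-0.02],"twist":0},
])

```text
clock: 10.45
eef_pos: [444.7, 308.7, 185.1]
tool_rot: [3.14, 0.001, 3.121]
force: [0.0, 0.0, -4.5]
width: 12.3
gripper_force: 59.2
```

```bash
python3 - <<'E'
from h import *
from cell import monitor
im=grab("wrist","w7");s=monitor.read_state()
print({k:np.round(s[k],3).tolist() for k in("clock","eef_pos","tool_rot","force","torque","width")})
E
```

```text
{'clock': 10.5, 'eef_pos': [446.499, 310.033, 188.377], 'tool_rot': [3.136, 0.006, 3.121], 'force': [0.391, 0.651, -0.216], 'torque': [0.066, -0.035, 0.035], 'width': 12.235}
```

View pics/w7.png

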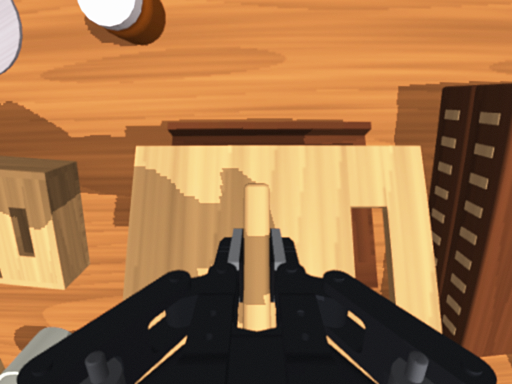

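The lid is held. Its low top edge runs (135,146) to (420,147), and the slot is at (370,250).

```bash
python3 - <<'E'
from h import *
im=load("w7")
tcp=np.array([446,309.8,187.5]);grip=tcp+[0,0,19]
from scipy.optimize import brentq
def edge(uv,L):
    c,d=ray(im,uv)
    # parallel-to-y assumption not needed: both at equal depth along camera axis scale
    s=L/np.linalg.norm(d[1]-d[0]);return c+d*s
P=edge([(134.5,146),(420.5,147)],192);print(P.round(1).tolist(),"mid rel grip",(P.mean(0)-grip).round(1))
p=np.array([463.8,322.6,65.4]);R0=Ro.from_euler("xyz",[0,-30,-1.2],degrees=True).as_matrix()
gl=R0.T@(np.array([445,308.6,77.5+19])-p);print("grip in lid",gl.round(1))
e=np.array([-74,0,8])-gl
for th in(0,10,15,20,25,30):
    print(th,(Ro.from_euler("xyz",[0,-th,-1.2],degrees=True).as_matrix()@e).round(1), proj(im,[grip+Ro.from_euler("xyz",[0,-th,-1.2],degrees=True).as_matrix()@(np.array(q)-gl) for q in([-74,-96,8],[-74,96,8],[-33,45,8],[-33,69,8],[33,69,8])]).round(0).tolist())
E
```

```text
[[392.7, 228.6, 145.6], [397.0, 420.6, 146.2]] mid rel grip [-51.2  14.8 -60.6]
grip in lid [ -0.5 -14.4  36.2]
0 [-73.2  15.9 -28.2] [[105.0, 115.0], [462.0, 116.0], [361.0, 188.0], [402.0, 188.0], [385.0, 284.0]]
10 [-67.2  15.8 -40.5] [[118.0, 125.0], [445.0, 125.0], [357.0, 194.0], [396.0, 194.0], [388.0, 296.0]]
15 [-63.4  15.7 -46.3] [[123.0, 130.0], [438.0, 131.0], [355.0, 198.0], [394.0, 198.0], [390.0, 302.0]]
20 [-59.1  15.6 -51.6] [[128.0, 136.0], [431.0, 137.0], [353.0, 201.0], [391.0, 201.0], [392.0, 307.0]]
25 [-54.4  15.5 -56.6] [[132.0, 142.0], [426.0, 143.0], [352.0, 205.0], [389.0, 205.0], [394.0, 313.0]]
30 [-49.3  15.4 -61.2] [[136.0, 149.0], [420.0, 149.0], [351.0, 210.0], [387.0, 210.0], [397.0, 319.0]]
```

drive_tool([
  {"fingers":0,"linear":[-0.001,-0.012,0],"twist":0},
  {"fingers":0,"linear":[-0.003,-0.025,0],"twist":0},
  {"fingers":0,"linear":[-0.003,-0.035,0],"twist":0},
  {"fingers":0,"linear":[-0.003,-0.035,0],"twist":0},
  {"fingers":0,"linear":[-0.003,-0.035,0],"twist":0},
])

```text
clock: 10.92
eef_pos: [453.0, 163.6, 181.3]
tool_rot: [-3.14, -0.003, 3.122]
force: [0.7, -0.2, -3.9]
width: 12.8
gripper_force: 59.1
```

drive_tool([
  {"fingers":0,"linear":[-0.003,-0.035,0],"twist":0},
  {"fingers":0,"linear":[-0.003,-0.035,0],"twist":0},
  {"fingers":0,"linear":[-0.003,-0.035,0],"twist":0},
  {"fingers":0,"linear":[-0.003,-0.035,0],"twist":0},
  {"fingers":0,"linear":[-0.003,-0.03,0],"twist":0},
])

```text
clock: 11.33
eef_pos: [464.2, -7.5, 181.4]
tool_rot: [-3.14, -0.003, 3.12]
force: [0.8, -0.7, -3.5]
width: 12.7
gripper_force: 59.1
```

drive_tool([
  {"fingers":0,"linear":[-0.002,-0.018,0],"twist":0},
  {"fingers":0,"linear":[0,-0.008,0],"twist":0},
  {"fingers":0,"linear":[0,0,0.02],"twist":0.034},
  {"fingers":0,"linear":[0,0,0.02],"twist":0.034},
  {"fingers":0,"linear":[0,0,0],"twist":0},
])

```text
clock: 11.75
eef_pos: [464.2, -29.7, 139.3]
tool_rot: [-3.141, -0.008, 3.053]
force: [-0.5, -0.4, -3.1]
width: 12.9
gripper_force: 59.0
```

```bash
python3 - <<'E'
from h import *
from cell import monitor
s=monitor.read_state();im=grab("wrist","w8")
for s in(s,monitor.read_state()):print({k:np.round(s[k],3).tolist() for k in("clock","eef_pos","tool_rot","force","torque","width")})
e=s["eef_pos"];C=np.array([496.3,-16.6]);a=np.radians(-5.2);R=np.array([[np.cos(a),-np.sin(a)],[np.sin(a),np.cos(a)]])
print("tcp box",R.T@(e[:2]-C))
# lid near top edge: pale-wood row transition at several columns
g=im["color"].astype(int)
print([(c,[int(r) for r in range(110,200) if g[r,c,0]-g[r-3,c,0]>25][:3]) for c in (150,180,200,340,380,410)])
row=165;print([int(c) for c in range(90,460) if abs(g[row,c,0]-g[row,c-3,0])>30])
E
```

```text
{'clock': 11.75, 'eef_pos': [464.18, -29.726, 139.267], 'tool_rot': [-3.141, -0.008, 3.053], 'force': [-0.532, -0.366, -3.084], 'torque': [0.027, 0.123, 0.052], 'width': 12.866}
{'clock': 11.8, 'eef_pos': [465.07, -29.541, 140.595], 'tool_rot': [-3.141, -0.006, 3.055], 'force': [-0.448, -0.26, -2.496], 'torque': [-0.025, 0.044, 0.014], 'width': 12.764}
tcp box [-29.92877268 -15.71800383]
[(150, [146, 147, 148]), (180, [145, 146, 147]), (200, [145, 146, 147]), (340, [145, 146, 147]), (380, [146, 147, 148]), (410, [146, 147, 148])]
[134, 135, 136, 423, 424, 425]
```

drive_tool([
  {"fingers":0,"linear":[-0.004,0.001,0.01],"twist":0},
  {"fingers":0,"linear":[0,0,0.01],"twist":0},
  {"fingers":0,"linear":[0,0,0.006],"twist":0},
  {"fingers":0,"linear":[0,0,0.004],"twist":0},
  {"fingers":0,"linear":[0,0,0],"twist":0},
])

```text
clock: 12.22
eef_pos: [471.5, -29.2, 111.8]
tool_rot: [3.142, -0.001, 3.055]
force: [0.2, 0.1, -2.0]
width: 13.3
gripper_force: 59.1
```

drive_tool([
  {"fingers":0,"linear":[0,0,0.002],"twist":0},
  {"fingers":0,"linear":[0,0,0.002],"twist":0},
  {"fingers":0,"linear":[0,0,0],"twist":0},
])

```text
clock: 12.47
eef_pos: [471.9, -29.4, 108.3]
tool_rot: [3.142, 0.0, 3.054]
force: [0.4, -0.0, -3.7]
width: 12.9
gripper_force: 59.1
```

drive_tool([
  {"fingers":0,"linear":[0.003,0,0.002],"twist":0},
  {"fingers":0,"linear":[0,0,0.002],"twist":0},
  {"fingers":0,"linear":[0,0,0.001],"twist":0},
  {"fingers":0,"linear":[0,0,0],"twist":0},
])

```text
clock: 12.8
eef_pos: [468.6, -29.2, 103.1]
tool_rot: [-3.142, -0.0, 3.054]
force: [-0.4, -0.9, -3.1]
width: 13.1
gripper_force: 59.2
```

drive_tool([
  {"fingers":0,"linear":[0,0,0.002],"twist":0},
  {"fingers":0,"linear":[0,0,0.001],"twist":0},
  {"fingers":0,"linear":[0,0,0],"twist":0},
])

```text
clock: 13.05
eef_pos: [470.8, -29.4, 101.3]
tool_rot: [3.142, 0.004, 3.054]
force: [1.8, -0.2, 6.7]
width: 13.2
gripper_force: 60.5
```

```bash
python3 - <<'E'
from h import *
from cell import monitor
im=grab("wrist","w9");s=monitor.read_state()
print({k:np.round(s[k],3).tolist() for k in("clock","eef_pos","tool_rot","force","torque","width")})
g=im["color"].astype(int)
print([(c,[int(r) for r in range(110,200) if g[r,c,0]-g[r-3,c,0]>25][:3]) for c in (150,180,200,340,380,410)])
for row in(152,165):print(row,[int(c) for c in range(90,460) if abs(g[row,c,0]-g[row,c-3,0])>30])
e=s["eef_pos"];C=np.array([496.3,-16.6]);a=np.radians(-5.2);R=np.array([[np.cos(a),-np.sin(a)],[np.sin(a),np.cos(a)]])
c,d=ray(im,[(134,146),(422,147)]);P=c+d*192/np.linalg.norm(d[1]-d[0]);print(P.round(1).tolist());print("edge mid box",R.T@(P.mean(0)[:2]-C),"tcp box",R.T@(e[:2]-C))
E
```

```text
{'clock': 13.1, 'eef_pos': [470.769, -29.379, 101.334], 'tool_rot': [3.142, 0.004, 3.054], 'force': [1.265, -0.372, 7.177], 'torque': [-0.069, 0.181, 0.029], 'width': 12.921}
[(150, [143, 144, 145]), (180, [143, 144, 145]), (200, [137, 143, 144]), (340, [143, 144, 145]), (380, [143, 144, 145]), (410, [143, 144, 145])]
152 [134, 135, 136, 424, 425, 426]
165 [132, 133, 134, 135, 425, 426, 427]
[[413.4, -105.6, 63.1], [430.6, 85.6, 63.4]]
edge mid box [-74.5948972   -0.14817418] tcp box [-24.26810672 -15.04006616]
```

View pics/w9.png

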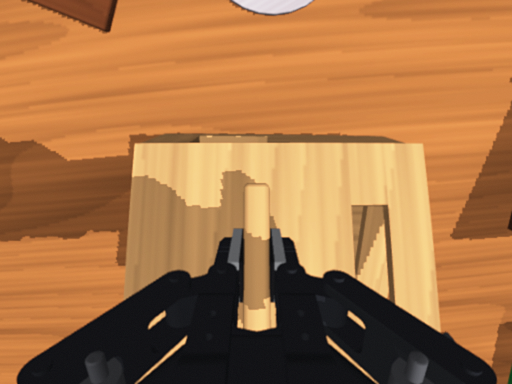

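The lid's low edge rests on the near rim, its top edge at (135,143) to (425,143). That puts the edge at box x≈-74 and the lid's y offset near 0. Now I hinge it down.

drive_tool([
  {"fingers":0,"linear":[-0.0033,0,0.0027],"twist":0},
  {"fingers":0,"linear":[-0.0032,0,0.0028],"twist":0},
  {"fingers":0,"linear":[-0.003,0,0.003],"twist":0},
  {"fingers":0,"linear":[-0.003,0,0.003],"twist":0},
  {"fingers":0,"linear":[0,0,0],"twist":0},
])

```text
clock: 13.52
eef_pos: [483.4, -30.5, 89.4]
tool_rot: [3.141, 0.004, 3.054]
force: [2.6, -1.2, 4.5]
width: 13.0
gripper_force: 60.0
```

drive_tool([
  {"fingers":0,"linear":[-0.0027,0,0.0033],"twist":0},
  {"fingers":0,"linear":[-0.0026,0,0.0033],"twist":0},
  {"fingers":0,"linear":[-0.002,0,0.003],"twist":0},
  {"fingers":0,"linear":[-0.0017,0,0.003],"twist":0},
  {"fingers":0,"linear":[0,0,0],"twist":0},
])

```text
clock: 13.93
eef_pos: [492.3, -31.2, 76.7]
tool_rot: [3.141, 0.004, 3.054]
force: [3.2, -0.6, 4.1]
width: 12.7
gripper_force: 60.3
```

```bash
python3 - <<'E'
from h import *
from cell import monitor
im=grab("wrist","w10");s=monitor.read_state()
print({k:np.round(s[k],3).tolist() for k in("clock","eef_pos","tool_rot","force","torque","width")})
g=im["color"].astype(int)
print([(c,[int(r) for r in range(70,200) if g[r,c,0]-g[r-3,c,0]>25][:4]) for c in (150,180,340,380,410)])
for row in(152,165):print(row,[int(c) for c in range(60,480) if abs(g[row,c,0]-g[row,c-3,0])>30])
e=s["eef_pos"];C=np.array([496.3,-16.6]);a=np.radians(-5.2);R=np.array([[np.cos(a),-np.sin(a)],[np.sin(a),np.cos(a)]])
print("tcp box",R.T@(e[:2]-C))
E
```

```text
{'clock': 13.983, 'eef_pos': [492.078, -31.22, 76.755], 'tool_rot': [3.141, 0.004, 3.054], 'force': [3.082, -1.217, 2.549], 'torque': [-0.113, -0.284, 0.003], 'width': 12.895}
[(150, [113, 114, 119]), (180, [116, 117, 118, 119]), (340, [115, 116, 117]), (380, [115, 116, 117, 118]), (410, [116, 117, 118, 119])]
152 [114, 115, 116, 449, 450, 451]
165 [115, 116, 117, 118, 447, 448, 449]
tcp box [ -2.8795335 -14.9419983]
```

drive_tool([
  {"fingers":0,"linear":[-0.0012,0,0.002],"twist":0},
  {"fingers":0,"linear":[-0.001,0,0.002],"twist":0},
  {"fingers":0,"linear":[0,0,0.002],"twist":0},
  {"fingers":0,"linear":[0,0,0],"twist":0},
])

```text
clock: 14.32
eef_pos: [494.6, -31.4, 71.0]
tool_rot: [3.141, 0.004, 3.054]
force: [3.5, -1.1, 5.9]
width: 13.0
gripper_force: 61.0
```

```bash
python3 - <<'E'
from h import *
from cell import monitor
im=grab("wrist","w11");s=monitor.read_state()
print({k:np.round(s[k],3).tolist() for k in("clock","eef_pos","tool_rot","force","torque","width")})
g=im["color"].astype(int)
E=[(c,[int(r) for r in range(70,200) if g[r,c,0]-g[r-3,c,0]>25][:4]) for c in (150,180,340,380,410)];print(E)
for row in(122,152,165):print(row,[int(c) for c in range(60,480) if abs(g[row,c,0]-g[row,c-3,0])>30])
e=s["eef_pos"];C=np.array([496.3,-16.6]);a=np.radians(-5.2);R=np.array([[np.cos(a),-np.sin(a)],[np.sin(a),np.cos(a)]])
print("tcp box",R.T@(e[:2]-C))
def W(p):return np.r_[R@np.array(p[:2])+C,p[2]]
for z in(64,66,70):print(z,proj(im,[W((-74,-96,z)),W((-74,96,z)),W((0,-96,z)),W((0,96,z)),W((-33,45,z)),W((-33,69,z))]).round(1).tolist())
Q=[c for c in range(300,440) if g[200,c,2]<150];print(Q[:2],Q[-2:])
E
```

```text
{'clock': 14.367, 'eef_pos': [494.64, -31.456, 71.02], 'tool_rot': [3.141, 0.004, 3.053], 'force': [3.251, -0.196, 5.131], 'torque': [-0.186, -0.353, 0.001], 'width': 12.88}
[(150, [109, 110, 114, 115]), (180, [113, 114, 115]), (340, [111, 112, 113]), (380, [112, 113, 114]), (410, [113, 114, 115, 116])]
122 [106, 107, 108, 461, 462, 463]
152 [110, 111, 112, 113, 455, 456, 457]
165 [112, 113, 114, 115, 452, 453, 454]
tcp box [ -0.30645503 -14.9450377 ]
64 [[103.7, 112.1], [462.1, 114.0], [124.0, 236.8], [434.6, 236.9], [360.6, 186.1], [401.5, 186.2]]
66 [[101.7, 112.3], [464.7, 114.3], [122.5, 238.4], [436.6, 238.5], [361.9, 187.2], [403.2, 187.3]]
70 [[97.6, 112.8], [470.1, 114.8], [119.5, 241.6], [440.6, 241.7], [364.5, 189.5], [406.9, 189.6]]
[361, 362] [398, 399]
```

drive_tool([
  {"fingers":0,"linear":[0,0,0.002],"twist":0},
  {"fingers":0,"linear":[0,0,0.002],"twist":0},
  {"fingers":0,"linear":[0,0,0],"twist":0},
])

```text
clock: 14.62
eef_pos: [495.0, -31.5, 69.7]
tool_rot: [3.141, 0.006, 3.053]
force: [-1.3, -0.8, 32.9]
width: 13.0
gripper_force: 64.8
```

drive_tool([
  {"fingers":0.5,"linear":[0,0,-0.002],"twist":0},
  {"fingers":0.5,"linear":[0,0,0],"twist":0},
  {"fingers":0.5,"linear":[0,0,0],"twist":0},
  {"fingers":0.5,"linear":[0,0,-0.02],"twist":0},
  {"fingers":0.5,"linear":[0,0,-0.03],"twist":0},
])

```text
clock: 15.03
eef_pos: [489.4, -31.0, 116.0]
tool_rot: [-3.141, -0.008, 3.054]
force: [0.1, -0.4, 0.2]
width: 42.8
gripper_force: 0.0
```

drive_tool([
  {"fingers":0.5,"linear":[0,0,-0.03],"twist":0},
  {"fingers":0.5,"linear":[0,0,-0.03],"twist":0},
  {"fingers":0.5,"linear":[0,0,-0.03],"twist":0},
  {"fingers":0.5,"linear":[0,0,0],"twist":0},
  {"fingers":0.5,"linear":[0,0,0],"twist":0},
])

```text
clock: 15.45
eef_pos: [492.9, -31.2, 209.1]
tool_rot: [3.141, 0.002, 3.054]
force: [0.7, 0.1, 0.5]
width: 43.0
gripper_force: 0.0
```

```bash
python3 - <<'E'
from h import *
from cell import monitor
im=grab("wrist","w12");s=monitor.read_state()
print({k:np.round(s[k],3).tolist() for k in("clock","eef_pos","tool_rot","force")})
C=np.array([496.3,-16.6]);a=np.radians(-5.2);R=np.array([[np.cos(a),-np.sin(a)],[np.sin(a),np.cos(a)]])
def W(p):return np.r_[R@np.array(p[:2])+C,p[2]]
pr=proj(im,[W(p) for p in((-74,-96,64),(-74,96,64),(74,96,64),(74,-96,64))]);print("pred",pr.round(1).tolist())
g=im["color"].astype(int)
x0,y0=np.maximum(pr.min(0)-12,0).astype(int);x1,y1=(pr.max(0)+12).astype(int)
for b0 in(90,105):
  m=near(im,x0,x1,y0,y1,lambda b,gg,r:(b>b0)&(r>170));m=cv2.morphologyEx(m.astype(np.uint8),cv2.MORPH_CLOSE,np.ones((5,5)))
  Q=quad(m);print(Q.round(1).tolist())
  ok,r,tv=cv2.solvePnP(np.float64([[-74,-96,8],[-74,96,8],[74,96,8],[74,-96,8]]),Q,im["K"],np.array([float(im["k1"]),0,0,0]))
  RR=im["R"].T@cv2.Rodrigues(r)[0];p=im["R"].T@(tv[:,0]-im["t"]);print("lid",p.round(1),Ro.from_matrix(RR).as_euler("xyz",True).round(2),R.T@(p[:2]-C))
S=proj(im,[W((0,57,64))])[0].astype(int);print(S)
Q=quad(near(im,S[0]-28,S[0]+28,S[1]-50,S[1]+50,lambda b,g,r:r<190));c,*o=rect2(cast(im,Q,64));print(Q.round(1).tolist(),c,o,"slot box",R.T@(c-C))
E
```

```text
{'clock': 15.5, 'eef_pos': [491.851, -31.14, 207.835], 'tool_rot': [3.142, -0.001, 3.054], 'force': [-0.609, 0.699, -0.347]}
pred [[175.8, 107.1], [365.4, 108.0], [349.7, 238.4], [186.8, 238.1]]
[[176.0, 104.0], [365.6, 108.4], [350.1, 238.0], [187.4, 238.0]]
lid [495.2 -15.7  56.5] [-1.27 -0.6  -5.73] [-1.14381525  0.83192829]
[[176.2, 103.7], [365.2, 109.5], [349.4, 238.0], [187.9, 238.0]]
lid [495.7 -15.6  55.6] [-1.75 -0.41 -5.96] [-0.67291523  0.92957658]
[321 177]
[[314.9, 149.0], [334.8, 149.2], [329.9, 203.8], [310.5, 204.9]] [501.2  40.9] [np.float64(21.5), np.float64(62.6), array([ 86.58, 174.6 ])] slot box [-0.33153981 57.70745256]
```

```bash
python3 - <<'E'
from h import *
im=load("w12");g=im["color"].astype(int)
for c in range(182,362,20):
    d=g[96:118,c,0];print(c,d.tolist())
for r in(120,170,225):print(r,g[r,170:196,0].tolist(),g[r,344:372,0].tolist())
E
```

```text
182 [67, 66, 67, 67, 72, 76, 78, 78, 79, 98, 122, 126, 120, 125, 128, 127, 130, 128, 131, 129, 131, 131]
202 [66, 66, 68, 74, 78, 77, 78, 73, 68, 87, 113, 119, 117, 121, 123, 123, 123, 121, 124, 122, 122, 123]
222 [68, 70, 71, 70, 71, 74, 73, 70, 86, 127, 144, 130, 129, 138, 140, 141, 141, 141, 140, 140, 141, 142]
242 [73, 70, 72, 67, 67, 66, 64, 66, 81, 125, 141, 126, 120, 127, 130, 130, 129, 129, 129, 128, 128, 129]
262 [71, 70, 70, 69, 65, 69, 72, 71, 78, 102, 110, 112, 132, 143, 145, 142, 143, 142, 143, 143, 143, 144]
282 [71, 70, 70, 70, 73, 74, 72, 73, 69, 67, 83, 108, 131, 140, 140, 141, 140, 139, 141, 141, 142, 143]
302 [70, 71, 72, 74, 74, 73, 74, 76, 76, 65, 73, 105, 132, 140, 141, 140, 139, 139, 140, 141, 139, 139]
322 [73, 73, 74, 72, 73, 77, 77, 81, 81, 76, 71, 93, 128, 137, 136, 136, 135, 136, 136, 136, 137, 136]
342 [75, 75, 72, 73, 78, 81, 83, 83, 82, 78, 71, 82, 121, 147, 151, 150, 150, 150, 151, 150, 149, 150]
120 [48, 48, 48, 49, 46, 45, 54, 97, 134, 142, 138, 135, 136, 135, 133, 129, 129, 133, 133, 133, 131, 131, 133, 135, 135, 133] [142, 138, 133, 131, 131, 132, 130, 130, 128, 131, 134, 137, 138, 143, 148, 150, 148, 147, 146, 140, 121, 83, 73, 76, 76, 77, 77, 75]
170 [42, 41, 41, 42, 42, 40, 42, 43, 40, 40, 44, 58, 84, 86, 86, 84, 96, 126, 130, 120, 100, 95, 94, 82, 82, 79] [136, 137, 135, 134, 136, 136, 139, 141, 147, 150, 148, 146, 142, 140, 124, 89, 74, 75, 73, 75, 74, 75, 74, 75, 76, 76, 76, 74]
225 [72, 71, 71, 70, 71, 72, 71, 73, 73, 72, 71, 72, 73, 72, 71, 76, 107, 139, 145, 139, 130, 130, 132, 134, 135, 139] [127, 128, 133, 134, 131, 128, 127, 122, 90, 70, 71, 74, 74, 76, 75, 75, 77, 76, 75, 76, 74, 77, 76, 74, 74, 75, 75, 74]
```

drive_tool([
  {"fingers":0,"linear":[0,0,0.02],"twist":0},
  {"fingers":0,"linear":[0,0,0.025],"twist":0},
  {"fingers":0,"linear":[0,0,0.025],"twist":0},
  {"fingers":0,"linear":[0,0,0.02],"twist":0},
  {"fingers":0,"linear":[0,0,0.01],"twist":0},
])

```text
clock: 15.92
eef_pos: [489.2, -31.1, 104.3]
tool_rot: [-3.141, -0.008, 3.054]
force: [-0.1, -0.2, 0.5]
width: -0.2
gripper_force: 0.0
```

drive_tool([
  {"fingers":0,"linear":[0,0,0.005],"twist":0},
  {"fingers":0,"linear":[0,0,0.005],"twist":0},
  {"fingers":0,"linear":[0,0,0],"twist":0},
])

```text
clock: 16.17
eef_pos: [492.1, -31.2, 97.5]
tool_rot: [-3.142, -0.001, 3.054]
force: [-0.9, 1.0, 1.3]
width: 0.2
gripper_force: 0.0
```

drive_tool([
  {"fingers":0,"linear":[0,0,0.003],"twist":0},
  {"fingers":0,"linear":[0,0,0.002],"twist":0},
  {"fingers":0,"linear":[0,0,0.002],"twist":0},
  {"fingers":0,"linear":[0,0,0],"twist":0},
])

```text
clock: 16.5
eef_pos: [493.1, -31.3, 94.0]
tool_rot: [3.141, 0.002, 3.054]
force: [-5.6, 0.5, 24.1]
width: 0.0
gripper_force: 11.8
```

drive_tool([
  {"fingers":0,"linear":[0,0,-0.03],"twist":0},
  {"fingers":0.6,"linear":[0,0,-0.035],"twist":0},
  {"fingers":0.6,"linear":[0,-0.015,-0.03],"twist":0},
  {"fingers":0.6,"linear":[0.001,-0.034,-0.01],"twist":0},
  {"fingers":0.6,"linear":[0.001,-0.034,0],"twist":0},
])

```text
clock: 16.92
eef_pos: [485.9, -113.8, 200.2]
tool_rot: [-3.141, 0.009, 3.058]
force: [1.3, -0.5, -1.2]
width: 48.4
gripper_force: 0.0
```

drive_tool([
  {"fingers":0.6,"linear":[0.001,-0.035,0],"twist":0},
  {"fingers":0.6,"linear":[0.001,-0.035,0],"twist":0},
  {"fingers":0.6,"linear":[0.001,-0.035,0],"twist":0},
  {"fingers":0.6,"linear":[0.001,-0.035,0],"twist":0},
  {"fingers":0.6,"linear":[0.001,-0.035,0],"twist":0},
])

```text
clock: 17.33
eef_pos: [462.5, -289.5, 197.1]
tool_rot: [-3.141, 0.001, 3.054]
force: [0.4, -0.6, 0.3]
width: 51.5
gripper_force: 0.0
```

drive_tool([
  {"fingers":0.6,"linear":[0.001,-0.035,0],"twist":0},
  {"fingers":0.6,"linear":[0,-0.015,0],"twist":0},
  {"fingers":0.6,"linear":[0,0,0],"twist":0},
  {"fingers":0.6,"linear":[0,0,0],"twist":0},
])

```text
clock: 17.67
eef_pos: [457.2, -337.6, 196.4]
tool_rot: [3.141, 0.0, 3.052]
force: [0.8, -0.2, 0.1]
width: 51.4
gripper_force: 0.0
```

```bash
python3 - <<'E'
from h import *
from cell import monitor
im=grab("wrist","w13");s=monitor.read_state()
print({k:np.round(s[k],3).tolist() for k in("clock","eef_pos","tool_rot","force","qpos")})
a=np.radians(-4.5);R=np.array([[np.cos(a),-np.sin(a)],[np.sin(a),np.cos(a)]])
W=lambda p:np.r_[R@np.array(p[:2],float)+[458.2,-338],p[2]]
pr=proj(im,[W(p) for p in((-30,-7,86),(-30,7,86),(30,7,86),(30,-7,86))]);print("pred",pr.round(0).tolist())
c=pr.mean(0).astype(int)
rk=proj(im,[W(p) for p in((-55,-35,50),(-55,35,50),(55,35,50),(55,-35,50))]);print("pred rack",rk.round(0).tolist())
m=near(im,c[0]-50,c[0]+50,c[1]-60,c[1]+60,lambda b,g,r:(abs(r-b)<35)&(r>60))
print(m.sum())
g=im["color"].astype(int)
for r in range(c[1]-50,c[1]+51,8):
    print(r,c[0]-40,g[r,c[0]-40:c[0]+41:2,1].tolist())
E
```

```text
{'clock': 17.717, 'eef_pos': [457.71, -336.095, 196.346], 'tool_rot': [3.14, 0.0, 3.054], 'force': [0.214, 0.627, 0.45], 'qpos': [0.574, 0.552, 0.016, 1.79, -0.013, 0.801, 2.081]}
pred [[248.0, 156.0], [263.0, 156.0], [263.0, 215.0], [249.0, 215.0]]
pred rack [[221.0, 126.0], [289.0, 125.0], [287.0, 222.0], [226.0, 223.0]]
1570
135 215 [105, 105, 107, 103, 80, 81, 81, 79, 80, 79, 81, 80, 80, 79, 78, 77, 77, 78, 81, 76, 69, 73, 76, 83, 83, 79, 85, 79, 79, 82, 80, 78, 81, 81, 81, 81, 81, 125, 161, 160, 160]
143 215 [111, 112, 113, 114, 84, 80, 80, 80, 78, 79, 80, 80, 78, 79, 78, 77, 74, 77, 78, 75, 69, 71, 78, 82, 82, 79, 82, 79, 80, 79, 79, 80, 80, 79, 80, 79, 79, 140, 168, 167, 167]
151 215 [109, 110, 110, 109, 89, 80, 79, 79, 80, 74, 54, 56, 55, 55, 40, 69, 116, 111, 121, 132, 122, 127, 121, 111, 113, 112, 50, 79, 80, 80, 80, 79, 80, 79, 81, 79, 80, 152, 169, 167, 167]
159 215 [110, 110, 111, 111, 97, 76, 79, 78, 79, 78, 52, 48, 48, 47, 43, 50, 105, 197, 237, 237, 237, 235, 235, 237, 144, 102, 49, 78, 79, 78, 80, 78, 79, 79, 78, 78, 82, 152, 158, 156, 155]
167 215 [94, 95, 94, 95, 9
[... 1039 characters left out ...]
233, 233, 236, 153, 73, 82, 80, 79, 78, 78, 78, 78, 78, 78, 76, 120, 160, 156, 155, 154]
215 215 [159, 160, 161, 161, 163, 150, 78, 75, 74, 75, 76, 75, 76, 76, 75, 75, 74, 73, 76, 80, 73, 66, 70, 77, 79, 76, 82, 76, 75, 75, 74, 76, 76, 75, 75, 74, 132, 161, 160, 159, 161]
223 215 [169, 168, 167, 167, 165, 161, 156, 154, 153, 154, 152, 151, 149, 151, 151, 150, 150, 151, 154, 153, 152, 154, 153, 152, 152, 151, 151, 150, 149, 149, 149, 147, 148, 150, 150, 149, 152, 154, 155, 157, 158]
231 215 [156, 156, 156, 155, 155, 155, 155, 160, 166, 166, 168, 169, 169, 170, 170, 170, 171, 171, 169, 171, 166, 167, 169, 168, 165, 166, 164, 163, 160, 163, 160, 160, 160, 159, 157, 158, 158, 159, 160, 159, 159]
```

```bash
python3 - <<'E'
from h import *
im=load("w13");g=im["color"][...,1].astype(int)
rows=range(156,210)
L=[];Rr=[]
for r in rows:
    v=g[r,240:275]
    i=np.argmax(v>195);L.append(240+i-(v[i]-195)/max(v[i]-v[i-1],1))
    if not 163<r<197:
        j=len(v)-1-np.argmax((v[::-1]>195));Rr.append((r,240+j+(v[j]-195)/max(v[j]-v[j+1],1)))
pl=np.polyfit(list(rows),L,1);Rr=np.array(Rr);prr=np.polyfit(Rr[:,0],Rr[:,1],1)
col=g[140:222,256];on=np.where(col>180)[0]+140;print(pl,prr,on[0],on[-1],g[148:160,256].tolist(),g[206:218,256].tolist())
t,b=on[0]-.5,on[-1]+.5
Q=[(np.polyval(pl,t),t),(np.polyval(prr,t),t),(np.polyval(prr,b),b),(np.polyval(pl,b),b)]
print(np.round(Q,1).tolist(),rect2(cast(im,Q,86)))
E
```

```text
[1.75636352e-02 2.46282435e+02] [-1.80027143e-02  2.65999303e+02] 149 213 [153, 223, 193, 124, 106, 113, 111, 142, 220, 235, 235, 235] [234, 235, 234, 234, 234, 235, 238, 227, 135, 68, 66, 68]
[[248.9, 148.5], [263.3, 148.5], [262.2, 213.5], [250.0, 213.5]] (array([ 453.7, -337.2]), np.float64(12.7), np.float64(65.2), array([ 84.85, 174.84]))
```

drive_tool([
  {"fingers":0.6,"linear":[0,0,0.035],"twist":0},
  {"fingers":0.6,"linear":[0,0,0.035],"twist":0},
  {"fingers":0.6,"linear":[0,0,0.035],"twist":0},
  {"fingers":0.6,"linear":[0,0,0.02],"twist":0},
  {"fingers":0.6,"linear":[0,0,0.008],"twist":0},
])

```text
clock: 18.13
eef_pos: [456.6, -333.4, 60.3]
tool_rot: [3.137, -0.005, 3.057]
force: [0.3, -0.2, 0.0]
width: 51.3
gripper_force: 0.0
```

drive_tool([
  {"fingers":0.6,"linear":[0,0,0],"twist":0},
  {"fingers":0,"linear":[0,0,0.001],"twist":0},
  {"fingers":0,"linear":[0,0,0],"twist":0},
  {"fingers":0,"linear":[0,0,0],"twist":0},
  {"fingers":0,"linear":[0,0,0],"twist":0},
])

```text
clock: 18.55
eef_pos: [458.6, -337.8, 64.0]
tool_rot: [-3.14, 0.003, 3.054]
force: [0.0, 0.4, 6.0]
width: 13.2
gripper_force: 59.4
```

drive_tool([
  {"fingers":0,"linear":[0,0,0],"twist":0},
  {"fingers":0,"linear":[0,0,0],"twist":0},
])

```text
clock: 18.72
eef_pos: [458.6, -337.8, 64.0]
tool_rot: [-3.14, 0.003, 3.054]
force: [-0.6, 1.4, 7.1]
width: 13.0
gripper_force: 59.6
```

drive_tool([
  {"fingers":0,"linear":[0,0,-0.01],"twist":0},
  {"fingers":0,"linear":[0,0,-0.025],"twist":0},
  {"fingers":0,"linear":[0,0,-0.03],"twist":0},
  {"fingers":0,"linear":[0,0,-0.03],"twist":0},
  {"fingers":0,"linear":[0,0,-0.015],"twist":0},
])

```text
clock: 19.13
eef_pos: [458.5, -338.3, 176.2]
tool_rot: [-3.139, 0.004, 3.053]
force: [0.9, -0.4, -2.7]
width: 12.7
gripper_force: 58.8
```

drive_tool([
  {"fingers":0,"linear":[0,0.015,0],"twist":0},
  {"fingers":0,"linear":[-0.001,0.03,0],"twist":0},
  {"fingers":0,"linear":[-0.001,0.035,0],"twist":0},
  {"fingers":0,"linear":[-0.001,0.035,0],"twist":0},
  {"fingers":0,"linear":[-0.001,0.035,0],"twist":0},
])

```text
clock: 19.55
eef_pos: [473.4, -185.6, 171.6]
tool_rot: [3.141, -0.002, 3.053]
force: [1.0, -0.1, -3.4]
width: 12.9
gripper_force: 58.8
```

drive_tool([
  {"fingers":0,"linear":[-0.001,0.035,0],"twist":0},
  {"fingers":0,"linear":[-0.001,0.035,0],"twist":0},
  {"fingers":0,"linear":[-0.001,0.035,0],"twist":0},
  {"fingers":0,"linear":[-0.001,0.035,0],"twist":0},
  {"fingers":0,"linear":[-0.001,0.035,0],"twist":0},
])

```text
clock: 19.97
eef_pos: [493.4, -11.9, 171.7]
tool_rot: [3.141, -0.002, 3.054]
force: [0.3, -0.3, -3.4]
width: 13.3
gripper_force: 58.8
```

drive_tool([
  {"fingers":0,"linear":[-0.001,0.03,0],"twist":0},
  {"fingers":0,"linear":[0,0.015,0],"twist":0},
  {"fingers":0,"linear":[0,0.01,0],"twist":0},
  {"fingers":0,"linear":[0,0,0],"twist":0},
  {"fingers":0,"linear":[0,0,0],"twist":0},
])

```text
clock: 20.38
eef_pos: [499.9, 39.9, 171.9]
tool_rot: [-3.141, -0.001, 3.054]
force: [-0.2, -1.9, -2.6]
width: 13.2
gripper_force: 58.9
```

```bash
python3 - <<'E'
from h import *
from cell import monitor
im=grab("wrist","w14");s=monitor.read_state()
print({k:np.round(s[k],3).tolist() for k in("clock","eef_pos","tool_rot","force","width")})
e=np.array(s["eef_pos"]);C=np.array([496.3,-16.6]);a=np.radians(-5.2);R=np.array([[np.cos(a),-np.sin(a)],[np.sin(a),np.cos(a)]])
W=lambda p:np.r_[R@np.array(p[:2],float)+C,p[2]]
print("tcp box",R.T@(e[:2]-C))
rel=lambda p:np.r_[R@np.array(p[:2],float)+e[:2],p[2]+e[2]-14]
print("bar top pred",proj(im,[rel(p) for p in((-30,-7,36),(-30,7,36))]).round(1).tolist(),"collar near",proj(im,[rel((-20,0,6)),rel((0,20,6)),rel((0,-20,6)),rel((-20,0,0))]).round(1).tolist())
sl=proj(im,[W(p) for p in((-33,45,64),(-33,69,64))]);ed=proj(im,[W((-74,-96,64)),W((-74,96,64)),W((-74,57,64))]);print("slot",sl.round(1).tolist(),"lid near edge",ed.round(1).tolist())
g=im["color"].astype(int)
print("col257 G",list(zip(range(100,240,2),g[100:240:2,257,1].tolist())))
for r in(180,200,215):print(r,g[r,225:290:2,1].tolist())
for c in(220,300):print(c,g[int(ed[2,1])-8:int(ed[2,1])+10,c,0].tolist(),int(ed[2,1])-8)
E
```

```text
{'clock': 20.433, 'eef_pos': [500.053, 38.823, 171.934], 'tool_rot': [-3.14, -0.001, 3.052], 'force': [-0.676, -1.126, -2.49], 'width': 12.667}
tcp box [-1.28567257 55.53528384]
bar top pred [[239.2, 210.2], [268.8, 210.3]] collar near [[254.4, 206.3], [287.0, 236.8], [221.6, 236.6], [254.4, 202.7]]
slot [[243.7, 154.2], [269.7, 154.2]] lid near edge [[85.6, 109.0], [301.2, 108.4], [256.9, 108.1]]
col257 G [(100, 143), (102, 150), (104, 158), (106, 122), (108, 171), (110, 211), (112, 211), (114, 210), (116, 211), (118, 212), (120, 212), (122, 212), (124, 212), (126, 213), (128, 214), (130, 214), (132, 213), (134, 213), (136, 214), (138, 214), (140, 214), (142, 214), (144, 213), (146, 214), (148, 213), (150, 215), (152, 215), (154, 205), (156, 131), (158, 134), (160, 132), (162, 128), (164, 126), (166, 131), (168, 130), (170, 129), (172, 134), (174, 139), (176, 102), (178, 99), (180, 148), (182, 216), (184, 225), (186, 224), (188, 220), (190, 106), (192, 93), (194, 96), (196, 99), (198, 99), (200, 95), (202, 99), (204, 100), (206, 103), (208, 182), (210, 210), (212, 217), (214, 216), (216, 216), (218, 217), (220, 217), (222, 218), (224, 218), (226, 218), (228, 218), (230, 218), (232, 218), (234, 219), (236, 218), (238, 220)]
180 [132, 136, 172, 219, 199, 198, 205, 204, 201, 199, 184, 154, 127, 154, 150, 154, 148, 161, 162, 149, 124, 127, 146, 212, 215, 216, 214, 210, 213, 211, 211, 213, 221]
200 [134, 136, 144, 169, 200, 202, 205, 205, 203, 163, 96, 97, 96, 96, 97, 97, 95, 98, 100, 102, 103, 103, 144, 214, 216, 215, 209, 211, 214, 213, 212, 217, 224]
215 [206, 216, 157, 117, 144, 142, 140, 140, 130, 160, 205, 219, 220, 220, 222, 221, 217, 216, 215, 217, 217, 216, 192, 182, 212, 214, 217, 217, 197, 141, 207, 217, 226]
220 [75, 78, 77, 76, 75, 71, 73, 97, 117, 131, 136, 137, 136, 135, 136, 136, 136, 136] 100
300 [85, 88, 87, 86, 83, 81, 80, 86, 114, 140, 147, 146, 146, 148, 148, 147, 144, 139] 100
```

drive_tool([
  {"fingers":0,"linear":[-0.0025,0.001,0.02],"twist":0},
  {"fingers":0,"linear":[0,0,0.01],"twist":0},
  {"fingers":0,"linear":[0,0,0],"twist":0},
  {"fingers":0,"linear":[0,0,0],"twist":0},
])

```text
clock: 20.77
eef_pos: [502.4, 39.8, 141.6]
tool_rot: [-3.141, -0.002, 3.052]
force: [0.5, 0.2, -1.6]
width: 13.1
gripper_force: 58.9
```

```bash
python3 - <<'E'
from h import *
from cell import monitor
im=grab("wrist","w15");s=monitor.read_state()
print({k:np.round(s[k],3).tolist() for k in("clock","eef_pos","tool_rot","force","width")})
e=np.array(s["eef_pos"]);C=np.array([496.3,-16.6]);a=np.radians(-5.2);R=np.array([[np.cos(a),-np.sin(a)],[np.sin(a),np.cos(a)]])
W=lambda p:np.r_[R@np.array(p[:2],float)+C,p[2]]
print("tcp box",R.T@(e[:2]-C))
sl=proj(im,[W(p) for p in((-33,45,64),(-33,69,64))]);print(sl.round(1).tolist())
rel=lambda p:np.r_[R@np.array(p[:2],float)+e[:2],p[2]+e[2]-14]
print("pred head near end",proj(im,[rel(p) for p in((-27,-6,-20),(-27,6,-20),(-27,-6,-34),(-27,6,-34))]).round(1).tolist())
g=im["color"].astype(int);r0=int(sl[0,1])
for r in range(r0-2,r0+42,4):print(r,g[r,225:291:2,1].tolist())
E
```

```text
{'clock': 20.817, 'eef_pos': [503.05, 40.1, 142.178], 'tool_rot': [-3.141, -0.001, 3.052], 'force': [0.307, -0.822, -2.019], 'width': 12.626}
tcp box [ 1.58376546 57.07839867]
[[241.8, 158.3], [271.3, 158.4]]
pred head near end [[247.7, 183.0], [265.6, 183.0], [248.3, 177.3], [265.0, 177.3]]
156 [211, 211, 210, 211, 205, 196, 193, 190, 195, 210, 211, 210, 208, 204, 208, 210, 208, 207, 208, 216, 222, 222, 209, 199, 214, 206, 207, 212, 207, 202, 203, 203, 202]
160 [211, 211, 211, 211, 205, 198, 195, 191, 186, 196, 199, 123, 128, 127, 126, 126, 126, 126, 127, 127, 128, 128, 114, 147, 211, 205, 208, 212, 204, 204, 206, 204, 201]
164 [212, 211, 211, 215, 208, 201, 198, 196, 194, 181, 201, 122, 128, 126, 128, 127, 127, 127, 127, 127, 127, 128, 113, 140, 201, 206, 208, 214, 205, 203, 205, 204, 202]
168 [128, 131, 129, 123, 123, 125, 121, 118, 127, 186, 201, 116, 120, 120, 121, 121, 120, 121, 122, 120, 121, 121, 121, 148, 205, 207, 207, 212, 205, 203, 206, 204, 203]
172 [130, 134, 135, 127, 122, 126, 124, 119, 121, 186, 202, 126, 131, 130, 126, 126, 127, 127, 128, 128, 128, 125, 120, 149, 20
[... 334 characters left out ...]
7, 207, 209, 212, 205, 204, 205, 204, 204]
184 [135, 136, 133, 130, 124, 127, 124, 122, 121, 174, 201, 123, 185, 211, 215, 215, 219, 221, 223, 209, 140, 120, 127, 156, 207, 207, 210, 212, 205, 206, 208, 205, 205]
188 [135, 135, 125, 120, 122, 126, 124, 122, 122, 174, 204, 128, 178, 208, 210, 211, 214, 218, 219, 205, 143, 131, 130, 156, 208, 209, 210, 210, 204, 206, 206, 205, 204]
192 [135, 136, 127, 121, 124, 127, 124, 121, 120, 140, 119, 88, 91, 90, 91, 90, 89, 89, 90, 91, 93, 98, 128, 157, 208, 208, 210, 209, 203, 206, 207, 207, 206]
196 [136, 135, 129, 120, 122, 127, 125, 122, 122, 106, 95, 91, 91, 94, 96, 96, 96, 94, 95, 95, 95, 102, 119, 156, 209, 208, 210, 209, 205, 206, 207, 206, 206]
```

drive_tool([
  {"fingers":0,"linear":[0,0,0.015],"twist":0},
  {"fingers":0,"linear":[0,0,0.01],"twist":0},
  {"fingers":0,"linear":[0,0,0.01],"twist":0},
  {"fingers":0,"linear":[0,0,0.01],"twist":0},
  {"fingers":0,"linear":[0,0,0],"twist":0},
])

```text
clock: 21.23
eef_pos: [502.1, 40.9, 95.4]
tool_rot: [-3.141, -0.003, 3.054]
force: [-1.1, 0.3, -2.5]
width: 12.8
gripper_force: 58.9
```

drive_tool([
  {"fingers":0,"linear":[0,0,0.008],"twist":0},
  {"fingers":0,"linear":[0,0,0.004],"twist":0},
  {"fingers":0,"linear":[0,0,0.003],"twist":0},
  {"fingers":0,"linear":[0,0,0],"twist":0},
])

```text
clock: 21.57
eef_pos: [503.0, 41.1, 81.7]
tool_rot: [-3.141, -0.001, 3.054]
force: [0.2, -0.3, -2.0]
width: 12.7
gripper_force: 58.9
```

drive_tool([
  {"fingers":0,"linear":[0,0,0.002],"twist":0},
  {"fingers":0,"linear":[0,0,0.0015],"twist":0},
  {"fingers":0,"linear":[0,0,0],"twist":0},
])

```text
clock: 21.82
eef_pos: [503.3, 41.1, 78.6]
tool_rot: [-3.142, -0.0, 3.054]
force: [0.2, 0.2, -2.2]
width: 13.1
gripper_force: 58.9
```

drive_tool([
  {"fingers":0,"linear":[0,0,0.0015],"twist":0},
  {"fingers":0,"linear":[0,0,0],"twist":0},
])

```text
clock: 21.98
eef_pos: [503.5, 41.1, 78.0]
tool_rot: [3.141, 0.001, 3.054]
force: [-1.0, 0.6, 4.6]
width: 13.0
gripper_force: 59.7
```

drive_tool([
  {"fingers":0,"linear":[0,0,-0.0005],"twist":0.1},
  {"fingers":0,"linear":[0,0,0],"twist":0.12},
  {"fingers":0,"linear":[0,0,0],"twist":0.12},
  {"fingers":0,"linear":[0,0,0],"twist":0.12},
  {"fingers":0,"linear":[0,0,0],"twist":0.12},
])

```text
clock: 22.4
eef_pos: [503.9, 41.2, 78.0]
tool_rot: [3.141, 0.001, 2.468]
force: [0.7, 0.6, -2.3]
width: 12.9
gripper_force: 59.0
```

drive_tool([
  {"fingers":0,"linear":[0,0,0],"twist":0.12},
  {"fingers":0,"linear":[0,0,0],"twist":0.12},
  {"fingers":0,"linear":[0,0,0],"twist":0.12},
  {"fingers":0,"linear":[0,0,0],"twist":0.12},
  {"fingers":0,"linear":[0,0,0],"twist":0.12},
])

```text
clock: 22.82
eef_pos: [503.9, 41.3, 78.0]
tool_rot: [3.14, 0.0, 1.868]
force: [0.8, 0.4, -1.6]
width: 13.0
gripper_force: 59.0
```

drive_tool([
  {"fingers":0,"linear":[0,0,0],"twist":0.12},
  {"fingers":0,"linear":[0,0,0],"twist":0.12},
  {"fingers":0,"linear":[0,0,0],"twist":0.1},
  {"fingers":0,"linear":[0,0,0],"twist":0.054},
  {"fingers":0,"linear":[0,0,0],"twist":0},
])

```text
clock: 23.23
eef_pos: [503.9, 41.3, 78.0]
tool_rot: [3.14, 0.0, 1.479]
force: [0.4, -0.5, 0.9]
width: 12.8
gripper_force: 59.2
```

Turned a quarter turn, with no side load. Next I lower the key the last bit, release it and back away.

drive_tool([
  {"fingers":0,"linear":[0,0,0.0005],"twist":0},
  {"fingers":0.5,"linear":[0,0,0],"twist":0},
  {"fingers":0.5,"linear":[0,0,0],"twist":0},
  {"fingers":0.5,"linear":[0,0,0],"twist":0},
  {"fingers":0.5,"linear":[0,0,-0.01],"twist":0},
])

```text
clock: 23.65
eef_pos: [502.1, 41.1, 86.3]
tool_rot: [-3.138, 0.0, 1.48]
force: [0.5, 0.3, 0.1]
width: 42.5
gripper_force: 0.0
```

drive_tool([
  {"fingers":0.5,"linear":[0,0,-0.025],"twist":0},
  {"fingers":0.5,"linear":[0,0,-0.035],"twist":0},
  {"fingers":0.5,"linear":[0,0,-0.035],"twist":0},
  {"fingers":0.5,"linear":[0,0,-0.035],"twist":0},
  {"fingers":0.5,"linear":[0,0,0],"twist":0},
])

```text
clock: 24.07
eef_pos: [507.0, 40.3, 223.6]
tool_rot: [3.131, -0.002, 1.479]
force: [0.9, -0.5, -1.4]
width: 42.5
gripper_force: 0.0
```

```bash
python3 - <<'E'
from h import *
from cell import monitor
im=grab("wrist","w16");s=monitor.read_state();sc=grab("scene","s16")
print({k:np.round(s[k],3).tolist() for k in("clock","eef_pos","tool_rot","force","width")})
C=np.array([496.3,-16.6]);a=np.radians(-5.2);R=np.array([[np.cos(a),-np.sin(a)],[np.sin(a),np.cos(a)]])
W=lambda p:np.r_[R@np.array(p[:2],float)+C,p[2]]
pr=proj(im,[W(p) for p in((-7,87,100),(7,87,100),(7,27,100),(-7,27,100))]);print("pred bar",pr.round(1).tolist())
c=pr.mean(0).astype(int)
m=near(im,c[0]-20,c[0]+20,c[1]-60,c[1]+60,lambda b,g,r:(abs(r-b)<25)&(b>180))
rc=cv2.minAreaRect(np.argwhere(m)[:,::-1].astype(np.float32));print("metal",rc,m.sum())
g=im["color"].astype(int)
for r in range(c[1]-45,c[1]+46,6):
    v=g[r,c[0]-24:c[0]+25];print(r,[int(x) for x in v[:,0][::2]])
print("lid pred",proj(im,[W(p) for p in((-74,96,64),(74,96,64),(74,-96,64),(-74,-96,64))]).round(1).tolist())
q=proj(sc,[W(p) for p in((-74,96,64),(74,96,64),(74,-96,64),(-74,-96,64))]);print("scene lid pred",q.round(1).tolist())
S=load("scene0")["color"].astype(int);D=abs(sc["color"].astype(int)-S).sum(2)>70
n,l,st,ce=cv2.connectedComponentsWithStats(D.astype(np.uint8));print([(t[:5].tolist()) for t in st[1:] if t[4]>40])
E
```

```text
{'clock': 24.117, 'eef_pos': [505.567, 40.881, 220.957], 'tool_rot': [3.134, -0.002, 1.48], 'force': [-0.727, -0.358, -0.167], 'width': 42.517}
pred bar [[242.2, 153.6], [256.5, 153.5], [256.6, 210.3], [243.2, 210.4]]
metal ((251.5, 179.0), (54.0, 33.0), 90.0) 1142
136 [73, 73, 73, 75, 72, 73, 73, 73, 73, 72, 73, 72, 72, 74, 74, 74, 71, 72, 72, 72, 73, 72, 72, 72, 74]
142 [144, 143, 144, 144, 144, 143, 145, 143, 145, 144, 143, 143, 143, 141, 142, 141, 138, 135, 132, 134, 134, 132, 127, 125, 125]
148 [134, 135, 135, 135, 135, 135, 136, 134, 136, 136, 128, 118, 118, 120, 121, 122, 115, 134, 136, 137, 136, 137, 137, 134, 134]
154 [132, 134, 133, 133, 133, 132, 134, 134, 134, 133, 170, 222, 222, 221, 215, 217, 205, 128, 136, 135, 134, 135, 135, 134, 134]
160 [134, 135, 135, 134, 135, 135, 133, 152, 213, 215, 182, 219, 220, 220, 215, 215, 203, 190, 213, 201, 150, 136, 138, 138, 138]
166 [79, 76, 81, 84, 79, 140, 218, 217, 219, 212, 171, 219, 220, 220, 214, 215, 203, 160, 211, 213, 215, 215, 116, 86, 86]
172 [76, 75, 80, 86, 96, 210, 214, 216, 216, 212, 176, 218, 219, 218, 213, 214, 204, 1
[... 976 characters left out ...]
, 130, 130, 129, 131, 131, 132, 133, 134, 133, 133, 134, 134, 133, 132, 134, 135, 133, 134]
226 [129, 118, 121, 120, 121, 121, 121, 118, 120, 118, 119, 112, 98, 97, 99, 98, 97, 111, 111, 111, 110, 111, 110, 111, 110]
lid pred [[182.2, 139.6], [317.1, 139.2], [307.0, 285.8], [194.7, 286.6]]
scene lid pred [[217.6, 154.2], [263.6, 177.8], [220.8, 230.1], [172.8, 202.5]]
[[8, 0, 44, 72, 1245], [67, 0, 237, 183, 10427], [3, 25, 5, 20, 49], [41, 31, 42, 42, 940], [7, 49, 25, 39, 205], [38, 73, 16, 10, 114], [81, 76, 10, 33, 58], [236, 130, 7, 10, 43], [19, 151, 18, 16, 85], [178, 154, 85, 78, 2431], [6, 169, 13, 15, 112], [11, 181, 198, 117, 7306], [243, 180, 21, 26, 55], [117, 272, 28, 28, 432]]
```

```bash
python3 -c "
from cell import ctrl
print(ctrl.finish_job())"
```

```text
the job is handed in; nothing more can be done
None
```

I handed the job in at about 24 s. The upper tin lies flat on the slip, the lid is seated on the box, and the T-key hangs in the slots, turned a quarter turn to lock the lid and released. The final measurements agree with that, but no verdict came back.

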